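# Click the sample changer round to the orange vial and set the probe in it

## Robot

A 6-joint arm with a two-finger parallel gripper is mounted at the origin on the work surface. World frame = base frame: x ahead of the robot, y to its left, z up, the work surface at z = 0. Lengths are in m, angles in rad, forces in N, time in s.
With the tool pointing down it reaches from about 0.375 to 0.9 m from the base axis. Payload 3.1 kg.
Tool frame: the origin (TCP) lies at the very end of the fingers, on their centre line; the grasp point (between the pads) lies 19 mm behind it; z points along the fingers, x is the direction in which the jaws open and shut, and the axes are right-handed (so a half turn about z gives the same grasp; the last joint's range is limited). The gripper opens to 87 mm and grips with 3 to 60 N. Pads are 19 mm wide; open, the fingers measure 117 mm over their backs; the gripper's body (75 mm by 190 mm) begins 51 mm behind the grasp point.
Start: joints at [-1.51, 0.527, 1.433, -0, 1.181, -0.178], TCP at [0.148, -0.607, 0.223] pointing down, gripper open.
Joint ranges: [-3.08, 3.08], [-0.75, 2.2], [0.22, 2.44], [-1.43, 4.57], [0, 2.65], [-2.85, 2.85]. Speed limits (rad/s): [2.79, 2.79, 3.14, 3.14, 3.14, 3.14].

## Interface

Orientations are given as a unit quaternion [x, y, z, w].
In Python, from workcell import r gives the robot as it stands.
- The arm moves only by the shell command python3 -m jog 'ROWS' [OPENING] [FORCE]. ROWS is a JSON object of lists of equal length, an entry for each row: "linear": the shift along the tool's x, y, z scaled (see below), a list of three; "turn": the turn, a rotation vector about the tool's x, y, z scaled (see below), a list of three. In form: {"linear": [[dx, dy, dz], ...], "turn": [[ax, ay, az], ...]}. A call has exactly 8 rows; each row is the pose to reach, as a shift and turn from the pose commanded when the call began, along the tool's axes at that moment; what a row does not reach only later rows make up. The controller multiplies each number of a shift by 0.08 m and each number of a turn by pi/4 rad. A row lasts 1/10 s, in which the tool goes at most 50 mm and 8.59 degrees, less where a joint would pass 70% of its speed; a pose out of reach is approached as far as the arm can. A call with a number of a shift or a turn outside -1 to 1 is refused whole. A call with a gripper value outside its range is refused whole. OPENING is the finger opening in mm, from 0 to 87, set as the call begins (- or left out, the last holds). The fingers move at their own pace and stop on an object; FORCE is the grip in N (left out, the last holds). Time passes only in rows, so rows that repeat a pose let the fingers close, or fill a call up. It gives the time, the measured TCP pose, the force and the opening at its end, in the units of the state.
- r.observe(): the state, without advancing time (a new reading comes with each control period).
- r.get_image(name): name is "side" or "top" or "wrist"; returns the picture (400x640x3 uint8, red, green, blue); there is no depth.
- r.camera_model(name): a dict with "fovy" (degrees; the focal length in pixels is half the picture's height over the tangent of half this angle, whatever the lens; pixels are square), "cx", "cy" (the principal point, pixels), "D" ([k1, k2, p1, p2, k3] as OpenCV has them; the pictures are not rectified), "R" (3x3) and "t" (3): a world point X has camera coordinates R X + t. Camera axes: x right, y down, z forward; pixel columns grow to the right and rows downward; lengths in m; the calibration is good to about 2 mm. A picture is of the moment at which its call begins: read the wrist's pose just before it. camera_model takes no time and is no camera call; for the wrist camera it gives the pose at the moment of the call.
- r.sign_off(): hands the job in, once; it reports no verdict.
The state is a dict: "time_s": time; "joint_pos": joint angles; "qd": joint speeds; "joint_efforts": joint torques, N m; "eef_pos": TCP position; "eef_rot": TCP orientation; "force": force on the tool from outside, world axes, zero at the start; "wrist_torque": the same for the moment, N m; "finger_gap": finger opening in m.
Only numpy, scipy, OpenCV 4.12 (cv2) and the standard library are available. Lean on these libraries where they do the work, as an engineer would, in place of code of your own. Each camera call takes 0.05 s, during which the arm holds its last target.

## Task

Lift the sample changer's probe by its knob until it is clear of the vials, click the carousel round with the thumb lever, one full stroke per notch, until the orange-ringed vial stands at rest under the probe, then lower the probe all the way down into it and let go. Press the lever gently: each stroke ends when you feel the buffer just after the click, so never lean on it. Turn the carousel only by its lever and with the probe up, do not touch the vials or press the probe on their glass, and leave the other things on the bench where they are.

Things in the scene. Friction and masses are not known exactly. Their poses are not given: they have to be found in the camera images.
- changer: Manual sample changer, fixed to the bench, turned up to 0.25 rad. White round base, 118 mm radius, 36 mm high. Origin: centre of its underside, on the carousel's vertical axis, at bench height; z up. Its +y side carries the probe's post (18 mm thick, at y = 138 mm) and guide arm, its -y side the thumb lever. Nothing on it is taller than the probe's knob.
- guide_top (a point): Middle of the top of the guide bush (aluminium, 26 mm wide) through which the probe slides: 170 mm above the bench, over the changer's y = 85 mm, x = 0. The place under it is where the wanted vial must come.
- carousel: Dark foam disc, 105 mm radius, top 80 mm above the bench, origin and axis as the changer's. 16 places 22.5 degrees apart hold vials (26 mm wide, 55 mm high, open, bore 22 mm) with axes on an 85 mm radius and rims 111 mm above the bench. It turns clockwise seen from above, one place (33 mm at the vials) per full lever stroke; a spring detent holds it at each place.
- lever: Thumb lever that indexes the carousel through a ratchet: a flat steel bar coming out low on the changer's -y side. Origin: on its vertical pivot, at bench height, at the changer's x = 0, y = -125 mm. Left alone it springs back to rest in about 0.3 s and the carousel stays. A stroke that stops short of the click leaves the carousel between places; another full stroke puts it right.
- lever_pad (a point): Centre of the lever's upright black thumb pad with a red stripe: 10 mm thick along the push, 30 mm wide, from 41 to 87 mm above the bench, this point at 64 mm and 75 mm out from the pivot. Its own x axis is the direction of the push. At rest it is at the changer's x = -18, y = -198 mm. It must be pushed towards the changer's +x; the space behind it is free.
- lever_stroke (a point): Middle of the pad's top edge. The stroke is 29 to 40 mm, for the free play differs each time (a screw sets it): 3 to 13 mm of play at 1 to 2 N, then 3 to 5 N, up to 6 N leaving the notch; at the next notch it rises to 6 to 9 N, clicks and drops to about 5 N, and within 2 to 3 mm meets the buffer, about 10 N per mm. More than 15 N would break the ratchet.
- probe: Steel rod, 8 mm thick, sliding upright through the guide bush, with a collar (22 mm wide, 6 mm high) and a black knob above. It travels 62 mm between stops and stays where it is left (about 4 N of friction). Origin: the rod's tip, 70 mm above the bench when fully down. At the start it is down, or up to 6 mm short of it, in a plain vial.
- probe_tip (a point): Lower tip of the rod. Vial rims are 111 mm above the bench; fully raised the tip is at 132 mm.
- probe_collar (a point): Underside of the probe's collar, on its axis. Fully down, the collar rests on the guide bush, 170 mm above the bench.
- probe_knob (a point): Middle of the probe's knob, a black upright cylinder with a light blue top, 24 mm diameter, 34 mm tall, made to be pinched from above: 201 mm above the bench when the probe is fully down, 263 mm when fully up.
- vial_orange: The wanted vial: glass with an orange ring at the mouth and an orange band. Loose in its place in the carousel. Origin: centre of its underside, 56 mm above the bench. At the start it is 2, 3 or 4 places away from the probe.
- vial_blue: Another vial in the carousel, light blue ring and band, same size and origin; not wanted.
- vial_white: Another vial in the carousel, white ring and band, same size and origin; not wanted.
- spare_vial: Bystander: capped vial, 26 mm diameter, 60 mm high; origin under its centre.
- screw_cap: Bystander: black screw cap with a blue disc, 28 mm diameter, 12 mm high; origin under its centre.
- screw_cap2: Bystander: plain black screw cap, 28 mm diameter, 12 mm high; origin under its centre.
- beaker: Bystander: glass beaker, 68 mm diameter, 90 mm high; origin under its centre.
- marker: Bystander: marker pen lying flat, 14 mm thick, 125 mm long; origin under its middle.
- timer: Bystander: white bench timer lying flat, 65 x 65 x 16 mm; origin under its centre.
- reagent: Bystander: amber reagent bottle, 60 mm diameter, 130 mm high; origin under its centre.

How it is judged:
On the way, in this order (a step that is already met when the one before it is completed fails the run):
1. the probe is lifted clear of the vials (its tip at least 6 mm above the rims) while the carousel still stands (z of probe_tip in the frame of changer above 0.117 m and angular speed of carousel below 0.05 rad/s), for 0.2 s.
2. the orange vial has been clicked round and rests under the raised probe (all of step 1 and horizontal distance between vial_orange and probe_tip below 0.005 m), for 0.3 s.
3. the probe is lowered all the way into the orange vial (z of probe_collar in the frame of changer below 0.1735 m and horizontal distance between vial_orange and probe_tip below 0.005 m), for 0.2 s.
At the end, for the whole second after the job is handed in: The probe is all the way down (its collar within 3.5 mm of resting on the guide bush) inside the orange vial, whose axis is within 5 mm of the probe's; the orange vial still stands upright (within 0.1 rad) on the floor of its carousel place; probe and carousel are at rest and let go (all of step 3 and angle between vial_orange's own z axis and vertical below 0.1 rad and z of vial_orange in the frame of changer between 0.052 and 0.062 m and angular speed of carousel below 0.05 rad/s and linear speed of probe below 0.01 m/s); the robot touches nothing.
It fails at once if the lever is pressed with more than 15 N (contact force between any of the fingers, the arm and lever above 15 N).
It fails at once if the robot touches the carousel or a vial in it (contact force between any of the fingers, the arm and carousel above 1 N or contact force between any of the fingers, the arm and vial_orange above 1 N or contact force between any of the fingers, the arm and vial_blue above 1 N or contact force between any of the fingers, the arm and vial_white above 1 N).
It fails at once if the probe is pressed against the glass of a vial with more than 8 N (carousel turned with the probe in, or probe lowered beside a mouth) (contact force between probe and carousel above 8 N or contact force between probe and vial_orange above 8 N or contact force between probe and vial_blue above 8 N or contact force between probe and vial_white above 8 N).
It fails at once if a bystander is moved more than 30 mm (distance of any of spare_vial, screw_cap, screw_cap2, beaker, marker, timer, reagent from where it was at the start of the episode above 0.03 m).
It also fails if it takes over 72 s, if anything falls off the work surface, if the arm or the gripper's body presses on something with over 40 N, if the wrist force passes 120 N, or if a joint passes its speed limit or range.

## Working session

There is one attempt and no reset: what is moved stays moved. The work goes in short steps, Python scripts to look and compute and a shell command to move; the robot and the scene stay as the last step left them, time stands still between calls to the robot, and variables do not carry over. Pictures are saved under pics/ and viewed, and the job is handed in when it is done.

```bash
ls; mkdir -p pics; python3 - <<'E'
from workcell import r
import cv2
print(r.observe())
for n in ["side","top","wrist"]:
    m=r.camera_model(n); print(n,m)
    im=r.get_image(n); cv2.imwrite(f"pics/{n}0.png",im[:,:,::-1])
E
```

```text
pics
{'time_s': 0.0, 'joint_pos': array([-1.50948103e+00,  5.28457201e-01,  1.43394382e+00, -1.84164644e-05,
        1.18132154e+00, -1.78453718e-01]), 'qd': array([ 0.00048636,  0.00071893, -0.00125331,  0.00049414,  0.00101476,
       -0.00065236]), 'joint_efforts': array([-3.91797971e-05, -4.40043783e+01, -1.76591849e+01,  6.34789048e-02,
        5.81862952e-02, -1.69368645e-04]), 'eef_pos': array([ 0.14842974, -0.60636275,  0.2215639 ]), 'eef_rot': array([ 7.86601442e-01, -6.17460150e-01, -7.14026744e-04, -7.90164357e-04]), 'force': array([ 0.05273123, -0.27620254, -0.9952283 ]), 'wrist_torque': array([-0.01963748,  0.04272536,  0.03936305]), 'finger_gap': 0.0871752051343857}
side {'fovy': 54.43102731636154, 'cx': 317.7061854298921, 'cy': 201.39119345174237, 'D': array([-0.01294567,  0.        ,  0.        ,  0.        ,  0.        ]), 'R': array([[-0.96599586, -0.25788414,  0.01864866],
       [-0.16063236,  0.54205709, -0.82484626],
       [ 0.20260613, -0.79979365, -0.56504944]]), 't': array([0.60721759, 0.20508953, 0.96066961])}
top {'fovy': 57.31735371549916, 'cx': 319.33115066784444, 'cy': 202.9535865014134, 'D': array([-0.08137005,  0.        ,  0.        ,  0.        ,  0.        ]), 'R': array([[ 0.0104225 , -0.99991953, -0.00723182],
       [-0.996742  , -0.00981037, -0.08005711],
       [ 0.07997973,  0.00804265, -0.99676404]]), 't': array([-0.0148653 ,  0.64449105,  1.19180294])}
wrist {'fovy': 58.74720723716384, 'cx': 311.0649024477087, 'cy': 198.71999440372107, 'D': array([0.02697679, 0.        , 0.        , 0.        , 0.        ]), 'R': array([[ 0.23851515, -0.97113406, -0.00302758],
       [-0.94178541, -0.23206544,  0.24328147],
       [-0.23696152, -0.05517498, -0.96995101]]), 't': array([-0.62455115, -0.03062592,  0.39045053])}
```

View pics/side0.png

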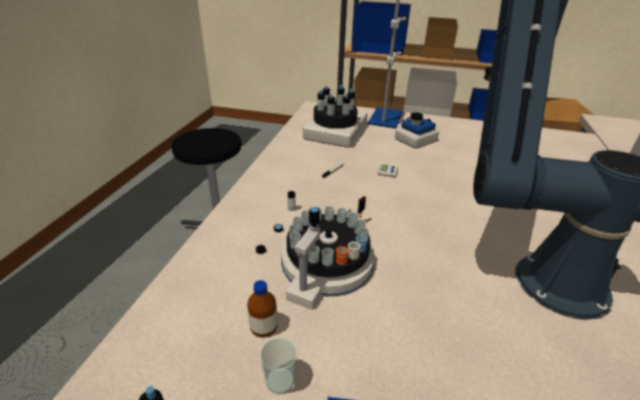

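View pics/top0.png

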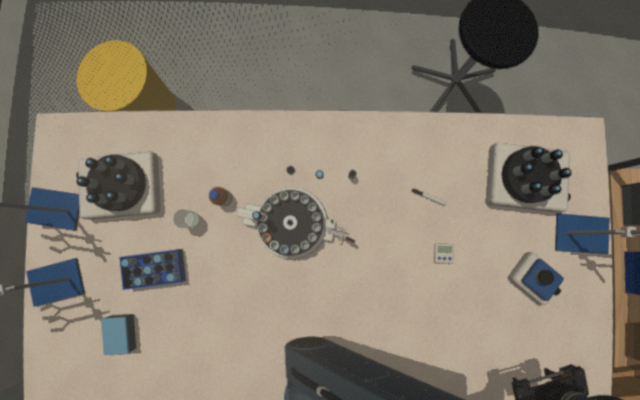

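View pics/wrist0.png

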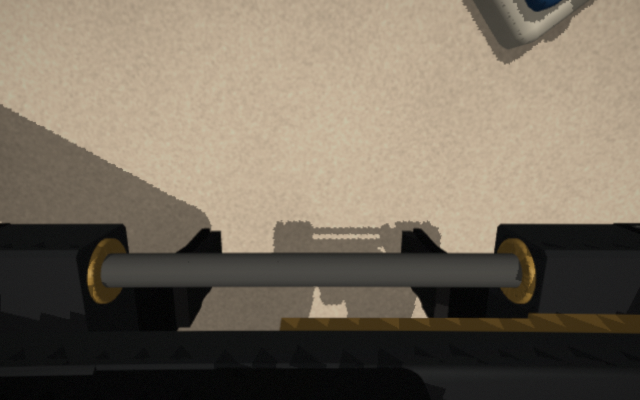

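```bash
cat > h.py <<'E'
import numpy as np, cv2
def und(m,px):
    f=200/np.tan(np.radians(m['fovy'])/2)
    K=np.array([[f,0,m['cx']],[0,f,m['cy']],[0,0,1.]])
    p=cv2.undistortPoints(np.array(px,float).reshape(-1,1,2),K,np.array(m['D']))
    return p.reshape(-1,2),K
def ray(m,px):
    p,_=und(m,[px]); R=np.array(m['R']);t=np.array(m['t'])
    d=R.T@np.r_[p[0],1]; return -R.T@t,d/np.linalg.norm(d)
def onz(m,px,z):
    c,d=ray(m,px); return c+d*(z-c[2])/d[2]
def proj(m,X):
    _,K=und(m,[[0,0]])
    return cv2.projectPoints(np.array(X,float).reshape(-1,1,3),cv2.Rodrigues(np.array(m['R']))[0],np.array(m['t']),K,np.array(m['D']))[0].reshape(-1,2)
E
python3 - <<'E'
import cv2
a=cv2.imread('pics/top0.png')[170:270,220:380]; cv2.imwrite('pics/topc.png',cv2.resize(a,(800,500),interpolation=cv2.INTER_NEAREST))
a=cv2.imread('pics/side0.png')[180:310,260:400]; cv2.imwrite('pics/sidec.png',cv2.resize(a,(630,585),interpolation=cv2.INTER_NEAREST))
E
```

```text
(no output)
```

View pics/topc.png

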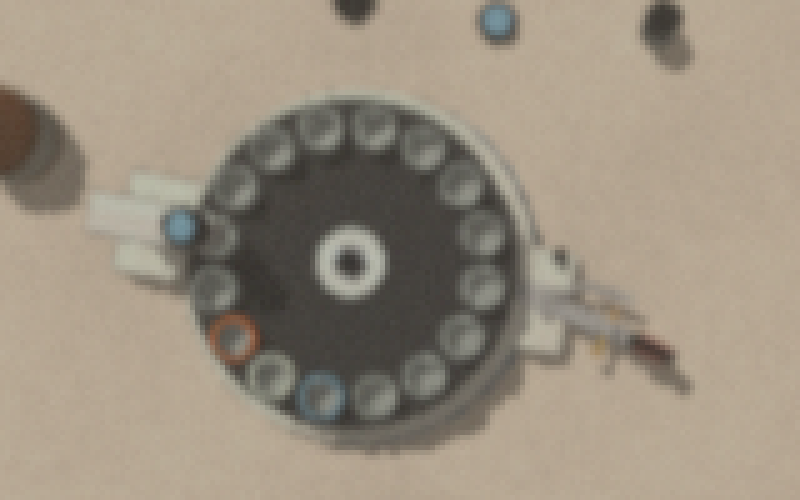

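View pics/sidec.png

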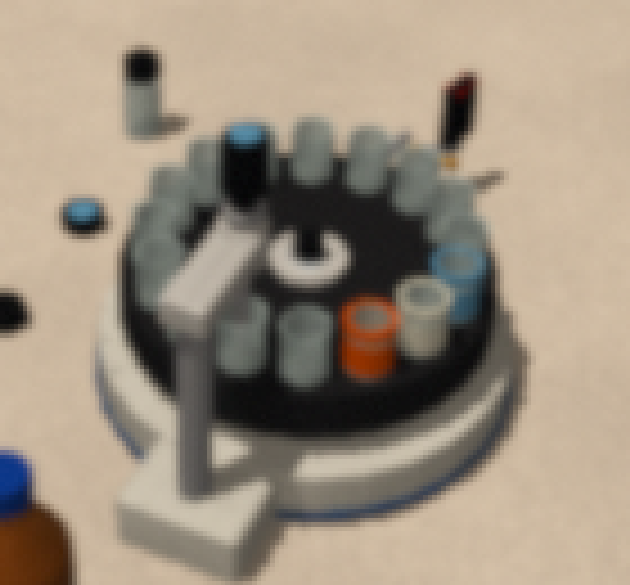

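```bash
python3 - <<'E'
from workcell import r
from h import *
m=r.camera_model('top')
P=[(321,130),(374,129),(424,147),(462,184),(482,233),(483,286),(463,338),(426,375),(375,396),(320,397),(270,378),(235,338),(213,288),(236,186),(273,150)]
W=np.array([onz(m,((u+.5)/5-.5+220,(v+.5)/5-.5+170),0.111)[:2] for u,v in P])
A=np.c_[2*W,np.ones(len(W))]; s=np.linalg.lstsq(A,(W**2).sum(1),rcond=None)[0]
c=s[:2]; print('c',c,'R',np.sqrt(s[2]+c@c))
a=np.degrees(np.arctan2(*(W-c).T[::-1])); print(np.round(a,1)); print('phase',np.round(a%22.5,1))
def q(u,v,z): return onz(m,((u+.5)/5-.5+220,(v+.5)/5-.5+170),z)[:2]
k=q(180,226,.218); print('knob',k, np.linalg.norm(k-c),np.degrees(np.arctan2(*(k-c)[::-1])))
l=q(655,347,.087);print('pad',l,np.linalg.norm(l-c),np.degrees(np.arctan2(*(l-c)[::-1])))
o=q(235,338,.111);print('or',np.degrees(np.arctan2(*(o-c)[::-1])))
# knob by two views: blue top
im=cv2.imread('pics/top0.png');hs=cv2.cvtColor(im,cv2.COLOR_BGR2HSV)
for n,x0,x1,y0,y1 in [('top',245,265,205,225),('side',305,325,200,215)]:
    im=cv2.imread(f'pics/{n}0.png');hs=cv2.cvtColor(im,cv2.COLOR_BGR2HSV)[y0:y1,x0:x1]
    mk=cv2.inRange(hs,(95,80,60),(115,255,255)); ys,xs=np.nonzero(mk)
    mm=r.camera_model(n); u,v=xs.mean()+x0,ys.mean()+y0
    print(n,len(xs),u,v)
    if n=='top': r1=ray(mm,(u,v))
    else: r2=ray(mm,(u,v))
A=np.c_[r1[1],-r2[1]]; t=np.linalg.lstsq(A,r2[0]-r1[0],rcond=None)[0]
print(r1[0]+t[0]*r1[1], r2[0]+t[1]*r2[1])
E
```

```text
c [0.57767541 0.08310944] R 0.08452613821726578
[  12.6  -10.   -32.5  -54.7  -77.   -99.3 -122.7 -144.5 -167.8  169.
  146.6  124.4  101.3   56.6   34.8]
phase [12.6 12.5 12.5 12.8 13.  13.2 12.3 13.  12.2 11.5 11.6 11.9 11.3 11.6
 12.3]
knob [0.59410637 0.16845455] 0.08691239653457705 79.10254037158462
pad [ 0.52722268 -0.10810206] 0.19775569360888368 -104.78108602993593
or 124.37170971046336
top 0 nan nan
side 30 314.1333333333333 209.86666666666667
 ** On entry to DLASCL parameter number  4 had an illegal value
 ** On entry to DLASCL parameter number  4 had an illegal value
 ** On entry to DLASCL parameter number  4 had an illegal value
 ** On entry to DLASCL parameter number  4 had an illegal value
 ** On entry to DLASCL parameter number  5 had an illegal value
 ** On entry to DLASCL parameter number  4 had an illegal value<stdin>:18: RuntimeWarning: Mean of empty slice.
  ret = ret.dtype.type(ret / rcount)
Traceback (most recent call last):
numpy.linalg.LinAlgError: SVD did not converge in Linear Least Squares
```

```bash
python3 -m jog '{"linear":[[-0.12,-0.12,-0.12],[-0.25,-0.25,-0.25],[-0.37,-0.37,-0.37],[-0.5,-0.5,-0.5],[-0.62,-0.62,-0.62],[-0.75,-0.75,-0.75],[-0.87,-0.87,-0.87],[-1,-1,-1]],"turn":[[0,0,0],[0,0,0],[0,0,0],[0,0,0],[0,0,0],[0,0,0],[0,0,0],[0,0,0]]}'
```

```text
time_s: 0.95
eef_pos: [0.2078, -0.5093, 0.3034]
eef_rot: [0.787, -0.617, 0.0, 0.0]
force: [0.6, 0.3, 0.1]
finger_gap: 0.0867
```

Tracking is good. Continue along the same diagonal.

```bash
python3 -m jog '{"linear":[[-0.12,-0.12,0],[-0.25,-0.25,0],[-0.37,-0.37,0],[-0.5,-0.5,0],[-0.62,-0.62,0],[-0.75,-0.75,0],[-0.87,-0.87,0],[-1,-1,0]],"turn":[[0,0,0],[0,0,0],[0,0,0],[0,0,0],[0,0,0],[0,0,0],[0,0,0],[0,0,0]]}'
python3 -m jog '{"linear":[[-0.12,-0.12,0],[-0.25,-0.25,0],[-0.37,-0.37,0],[-0.5,-0.5,0],[-0.62,-0.62,0],[-0.75,-0.75,0],[-0.87,-0.87,0],[-1,-1,0]],"turn":[[0,0,0],[0,0,0],[0,0,0],[0,0,0],[0,0,0],[0,0,0],[0,0,0],[0,0,0]]}'
python3 -m jog '{"linear":[[-0.12,-0.12,0],[-0.25,-0.25,0],[-0.37,-0.37,0],[-0.5,-0.5,0],[-0.62,-0.62,0],[-0.75,-0.75,0],[-0.87,-0.87,0],[-1,-1,0]],"turn":[[0,0,0],[0,0,0],[0,0,0],[0,0,0],[0,0,0],[0,0,0],[0,0,0],[0,0,0]]}'
python3 -m jog '{"linear":[[-0.12,-0.12,0],[-0.25,-0.25,0],[-0.37,-0.37,0],[-0.5,-0.5,0],[-0.62,-0.62,0],[-0.75,-0.75,0],[-0.87,-0.87,0],[-1,-1,0]],"turn":[[0,0,0],[0,0,0],[0,0,0],[0,0,0],[0,0,0],[0,0,0],[0,0,0],[0,0,0]]}'
python3 -m jog '{"linear":[[-0.12,-0.12,0],[-0.25,-0.25,0],[-0.37,-0.37,0],[-0.5,-0.5,0],[-0.62,-0.62,0],[-0.75,-0.75,0],[-0.87,-0.87,0],[-1,-1,0]],"turn":[[0,0,0],[0,0,0],[0,0,0],[0,0,0],[0,0,0],[0,0,0],[0,0,0],[0,0,0]]}'
```

```text
time_s: 1.75
eef_pos: [0.2665, -0.4127, 0.3025]
eef_rot: [0.787, -0.617, 0.0, 0.0]
force: [0.5, 0.1, -0.4]
finger_gap: 0.0872
time_s: 2.55
eef_pos: [0.3252, -0.316, 0.3026]
eef_rot: [0.787, -0.617, 0.0, 0.0]
force: [-0.1, 0.4, 0.5]
finger_gap: 0.0869
time_s: 3.35
eef_pos: [0.3838, -0.2194, 0.3026]
eef_rot: [0.787, -0.617, 0.0, 0.0]
force: [0.9, -0.9, -0.5]
finger_gap: 0.087
time_s: 4.15
eef_pos: [0.4424, -0.1225, 0.3025]
eef_rot: [0.787, -0.617, -0.0, 0.0]
force: [0.7, -0.3, -0.0]
finger_gap: 0.0869
time_s: 4.95
eef_pos: [0.5012, -0.0259, 0.3025]
eef_rot: [0.787, -0.617, -0.0, 0.0]
force: [-0.6, -0.2, 0.1]
finger_gap: 0.0868
```

```bash
python3 -m jog '{"linear":[[-0.12,-0.12,0],[-0.25,-0.25,0],[-0.37,-0.37,0],[-0.5,-0.5,0],[-0.62,-0.62,0],[-0.75,-0.75,0],[-0.87,-0.87,0],[-1,-1,0]],"turn":[[0,0,-0.12],[0,0,-0.25],[0,0,-0.37],[0,0,-0.5],[0,0,-0.62],[0,0,-0.75],[0,0,-0.87],[0,0,-1]]}'
```

```text
time_s: 5.75
eef_pos: [0.5599, 0.071, 0.3024]
eef_rot: [0.964, -0.268, -0.0, 0.0]
force: [0.4, 0.7, -0.3]
finger_gap: 0.0872
```

```bash
python3 - <<'E'
from workcell import r
import cv2,pickle
m=r.camera_model('wrist'); im=r.get_image('wrist'); cv2.imwrite('pics/w1.png',im[:,:,::-1]); pickle.dump(m,open('w1.pkl','wb'))
E
```

```text
(no output)
```

View pics/w1.png

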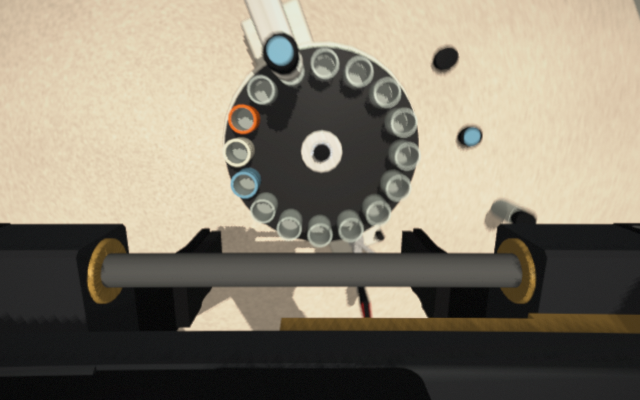

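```bash
python3 - <<'E'
from h import *
import pickle
m=pickle.load(open('w1.pkl','rb')); im=cv2.imread('pics/w1.png'); hs=cv2.cvtColor(im,cv2.COLOR_BGR2HSV)
mk=cv2.inRange(hs[30:75,260:305],(90,70,80),(115,255,255)); M=cv2.moments(mk,True); u,v=M['m10']/M['m00']+260,M['m01']/M['m00']+30
print(M['m00'],u,v)
k0=onz(m,(u,v),.218)[:2]; k6=onz(m,(u,v),.224)[:2]; print('knob',k0,k6)
P=[(325,64),(359,71),(387,93),(403,123),(405,155),(397,186),(377,210),(349,229),(319,231),(289,224),(263,209),(245,183),(237,152),(243,119),(262,90)]
W=np.array([onz(m,p,0.111)[:2] for p in P])
A=np.c_[2*W,np.ones(len(W))]; s=np.linalg.lstsq(A,(W**2).sum(1),rcond=None)[0]
c=s[:2]; print('c',c,'R',np.sqrt(s[2]+c@c))
a=np.degrees(np.arctan2(*(W-c).T[::-1])); print('phase',np.round(a%22.5,1),(a%22.5).mean())
d=k0-c; print(np.linalg.norm(d),np.degrees(np.arctan2(d[1],d[0])))
d=k6-c; print(np.linalg.norm(d),np.degrees(np.arctan2(d[1],d[0])))
E
```

```text
645.0 279.3302325581395 50.565891472868216
knob [0.595084   0.16883038] [0.5950568  0.16780384]
c [0.5814937 0.0857628] R 0.08330294480067295
phase [12.4 12.4 11.6 11.5 12.3 12.7 13.2 11.5 12.4 12.1 13.  13.1 13.6 13.6
 13.1] 12.565505858508386
0.08417196737716104 80.70842488187964
0.08315461515097855 80.61271511724146
```

```bash
python3 -m jog '{"linear":[[-0.03,-0.12,0],[-0.06,-0.25,0],[-0.1,-0.37,0],[-0.13,-0.5,0],[-0.16,-0.62,0],[-0.19,-0.75,0],[-0.22,-0.87,0],[-0.26,-1,0]],"turn":[[0,0,-0.06],[0,0,-0.12],[0,0,-0.18],[0,0,-0.24],[0,0,-0.3],[0,0,-0.36],[0,0,-0.42],[0,0,-0.47]]}'
python3 -m jog '{"linear":[[0.05,-0.12,0],[0.09,-0.24,-0],[0.09,-0.24,0.1],[0.09,-0.24,0.25],[0.09,-0.24,0.4],[0.09,-0.24,0.6],[0.09,-0.24,0.75],[0.09,-0.24,0.75]],"turn":[[0,0,0],[0,0,0],[0,0,0],[0,0,0],[0,0,0],[0,0,0],[0,0,0],[0,0,0]]}'
python3 - <<'E'
from workcell import r
import cv2,pickle
m=r.camera_model('wrist'); im=r.get_image('wrist'); cv2.imwrite('pics/w2.png',im[:,:,::-1]); pickle.dump(m,open('w2.pkl','wb'))
print(r.observe()['eef_pos'])
E
```

```text
time_s: 6.6
eef_pos: [0.5834, 0.1499, 0.3026]
eef_rot: [0.996, -0.087, 0.0, 0.0]
force: [0.2, 0.5, 0.0]
finger_gap: 0.0872
time_s: 7.4
eef_pos: [0.5918, 0.1661, 0.2396]
eef_rot: [0.996, -0.088, -0.003, 0.001]
force: [-0.0, -1.0, -0.5]
finger_gap: 0.0872
[0.59270531 0.16630421 0.24100373]
```

View pics/w2.png

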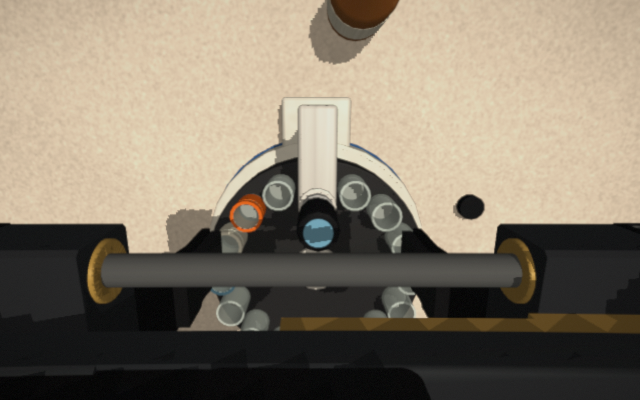

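```bash
python3 - <<'E'
from h import *
import pickle
from workcell import r
m=pickle.load(open('w2.pkl','rb')); 
for z in(.218,.224): print(onz(m,(319,233),z))
o=r.observe();print(o['eef_pos'],o['eef_rot'])
E
```

```text
[0.59598941 0.16501683 0.218     ]
[0.59626277 0.16714238 0.224     ]
[0.59270531 0.16630421 0.24100373] [ 9.96088407e-01 -8.83464326e-02 -1.64071883e-03  3.18918910e-04]
```

```bash
python3 -m jog '{"linear":[[0.03,0,0.1],[0.03,0,0.2],[0.03,0,0.3],[0.03,0,0.4],[0.03,0,0.5],[0.03,0,0.6],[0.03,0,0.69],[0.03,0,0.69]],"turn":[[0,0,0],[0,0,0],[0,0,0],[0,0,0],[0,0,0],[0,0,0],[0,0,0],[0,0,0]]}'
python3 -m jog '{"linear":[[0,0,0],[0,0,0],[0,0,0],[0,0,0],[0,0,0],[0,0,0],[0,0,0],[0,0,0]],"turn":[[0,0,0],[0,0,0],[0,0,0],[0,0,0],[0,0,0],[0,0,0],[0,0,0],[0,0,0]]}' 15 25
```

```text
time_s: 8.25
eef_pos: [0.5951, 0.1662, 0.1859]
eef_rot: [0.996, -0.088, -0.001, 0.0]
force: [-1.8, -0.5, -0.8]
finger_gap: 0.087
time_s: 9.05
eef_pos: [0.596, 0.1663, 0.1874]
eef_rot: [0.996, -0.088, -0.0, 0.0]
force: [0.1, 0.7, 0.3]
finger_gap: 0.0311
```

```bash
python3 -m jog '{"linear":[[0,0,0],[0,0,0],[0,0,0],[0,0,-0.1],[0,0,-0.2],[0,0,-0.3],[0,0,-0.4],[0,0,-0.5]],"turn":[[0,0,0],[0,0,0],[0,0,0],[0,0,0],[0,0,0],[0,0,0],[0,0,0],[0,0,0]]}'
```

```text
time_s: 9.85
eef_pos: [0.5953, 0.1664, 0.2279]
eef_rot: [0.996, -0.088, -0.001, 0.0]
force: [-2.3, 0.9, -3.2]
finger_gap: 0.0233
```

```bash
python3 -m jog '{"linear":[[0,0,-0.05],[0,0,-0.1],[0,0,-0.14],[0,0,-0.18],[0,0,-0.18],[0,0,-0.18],[0,0,-0.18],[0,0,-0.18]],"turn":[[0,0,0],[0,0,0],[0,0,0],[0,0,0],[0,0,0],[0,0,0],[0,0,0],[0,0,0]]}'
python3 - <<'E'
from workcell import r
import cv2
for n in ['side','top']:
    im=r.get_image(n)[:,:,::-1]
    cv2.imwrite(f'pics/{n}3.png',im)
a=cv2.imread('pics/side3.png')[170:310,250:400]; cv2.imwrite('pics/side3c.png',cv2.resize(a,(600,560),interpolation=cv2.INTER_CUBIC))
E
```

```text
time_s: 10.65
eef_pos: [0.5954, 0.1664, 0.2422]
eef_rot: [0.996, -0.088, -0.001, 0.0]
force: [-5.2, 1.4, -0.3]
finger_gap: 0.0231
```

View pics/side3c.png

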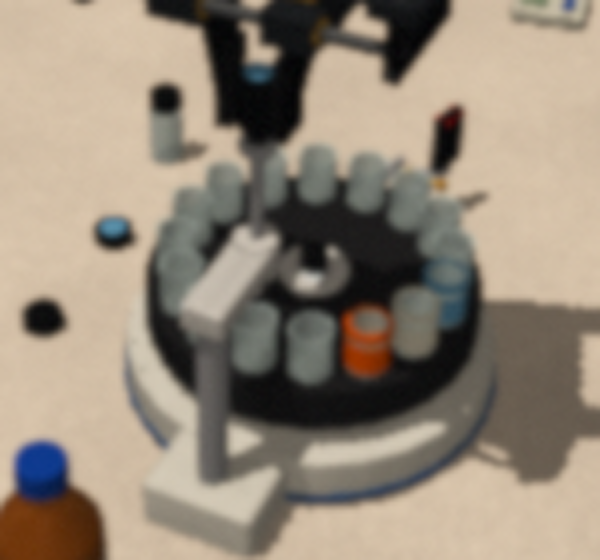

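```bash
python3 - <<'E'
from h import *
from workcell import r
m=r.camera_model('side')
for z in(.17,.224,.230,.2965,.28,.274): print(z,(proj(m,[.594,.167,z])-[250,170])*4)
E
python3 -m jog '{"linear":[[0,0,0],[0,0,0],[0,0,0],[0,0,0],[0,0,0],[0,0,0],[0,0,0],[0,0,0]],"turn":[[0,0,0],[0,0,0],[0,0,0],[0,0,0],[0,0,0],[0,0,0],[0,0,0],[0,0,0]]}' 70 25
```

```text
0.17 [[258.98519124 235.13635152]]
0.224 [[260.45271193 154.80850831]]
0.23 [[260.62258895 145.51233223]]
0.2965 [[262.604913    37.07044819]]
0.28 [[262.09536123  64.93871343]]
0.274 [[261.91305423  74.91048473]]
time_s: 11.55
eef_pos: [0.5961, 0.1663, 0.2417]
eef_rot: [0.996, -0.088, 0.0, -0.0]
force: [-0.3, -0.0, -0.3]
finger_gap: 0.069
```

```bash
python3 -m jog '{"linear":[[0,0,-0.15],[0,0,-0.35],[0,0,-0.6],[0,0,-0.8],[0,0,-1],[-0.05,0.3,-1],[-0.1,0.6,-1],[-0.2,1,-1]],"turn":[[0,0,0],[0,0,0],[0,0,0],[0,0,0],[0,0,0],[0,0,0],[0,0,0],[0,0,0]]}'
python3 -m jog '{"linear":[[-0.03,0.12,0],[-0.06,0.25,0],[-0.1,0.37,0],[-0.13,0.5,0.2],[-0.16,0.62,0.4],[-0.19,0.75,0.6],[-0.2,0.87,0.8],[-0.2,1,1]],"turn":[[0,0,0],[0,0,0],[0,0,0],[0,0,0],[0,0,0],[0,0,0],[0,0,0],[0,0,0]]}' 0 25
python3 -m jog '{"linear":[[-0.03,0.12,0],[-0.06,0.25,0],[-0.1,0.37,0],[-0.13,0.5,0.1],[-0.16,0.62,0.2],[-0.19,0.75,0.3],[-0.2,0.87,0.4],[-0.2,1,0.5]],"turn":[[0,0,0],[0,0,0],[0,0,0],[0,0,0],[0,0,0],[0,0,0],[0,0,0],[0,0,0]]}'
python3 -m jog '{"linear":[[-0.05,0.12,0],[-0.1,0.25,0],[-0.15,0.35,0],[-0.21,0.52,0],[-0.21,0.52,0],[-0.21,0.52,0],[-0.21,0.52,0],[-0.21,0.52,0]],"turn":[[0,0,0],[0,0,0],[0,0,0],[0,0,0],[0,0,0],[0,0,0],[0,0,0],[0,0,0]]}'
python3 - <<'E'
from workcell import r
import cv2,pickle
m=r.camera_model('wrist'); im=r.get_image('wrist'); cv2.imwrite('pics/w4.png',im[:,:,::-1]); pickle.dump(m,open('w4.pkl','wb'))
im=r.get_image('side'); cv2.imwrite('pics/s4.png',im[:,:,::-1])
a=cv2.imread('pics/s4.png')[170:310,250:430]; cv2.imwrite('pics/s4c.png',cv2.resize(a,(720,560),interpolation=cv2.INTER_CUBIC))
o=r.observe();print(o['eef_pos'],o['eef_rot'],o['finger_gap'])
E
```

```text
time_s: 12.35
eef_pos: [0.5666, 0.0902, 0.3229]
eef_rot: [0.996, -0.087, 0.001, -0.0]
force: [0.8, -0.5, -0.6]
finger_gap: 0.0703
time_s: 13.15
eef_pos: [0.5365, 0.0145, 0.2413]
eef_rot: [0.996, -0.088, 0.0, -0.0]
force: [0.6, -0.4, 0.0]
finger_gap: 0.014
time_s: 13.95
eef_pos: [0.5062, -0.0623, 0.2009]
eef_rot: [0.996, -0.088, -0.0, -0.0]
force: [-0.1, 0.0, 0.0]
finger_gap: 0.001
time_s: 14.75
eef_pos: [0.483, -0.0992, 0.2018]
eef_rot: [0.996, -0.088, 0.0, -0.0]
force: [0.5, -0.8, -0.4]
finger_gap: 0.0006
[ 0.48294244 -0.09923825  0.20176095] [ 9.96135902e-01 -8.78251712e-02  6.03883058e-05 -3.62394531e-05] 0.0005996385605162508
```

View pics/w4.png

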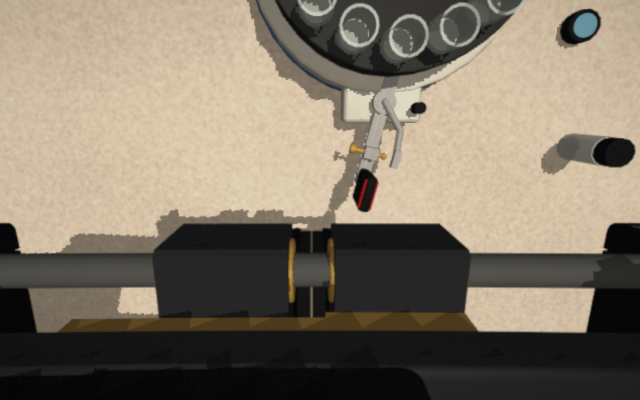

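View pics/s4c.png

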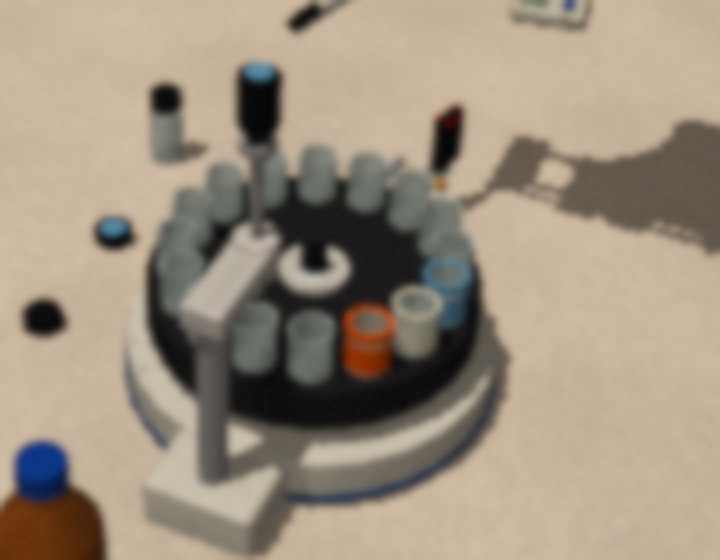

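```bash
python3 - <<'E'
from h import *
import pickle
m=pickle.load(open('w4.pkl','rb')); im=cv2.imread('pics/w4.png')
a=im[90:220,320:440]; cv2.imwrite('pics/w4c.png',cv2.resize(a,(720,780),interpolation=cv2.INTER_CUBIC)[:600])
hs=cv2.cvtColor(im,cv2.COLOR_BGR2HSV)
mk=cv2.inRange(hs,(0,150,90),(8,255,255))|cv2.inRange(hs,(172,150,90),(180,255,255)); mk[:160]=0;mk[220:]=0;mk[:,:340]=0;mk[:,400:]=0
ys,xs=np.nonzero(mk); print(len(xs),xs.mean(),ys.mean(),xs.min(),xs.max(),ys.min(),ys.max())
print(onz(m,(xs.mean(),ys.mean()),.087),onz(m,(xs.mean(),ys.mean()),.075)); print('pivot',onz(m,(384,102),.04))
E
```

```text
115 366.0608695652174 193.8 358 377 179 209
[ 0.52643258 -0.10711332  0.087     ] [ 0.527814   -0.11022309  0.075     ]
pivot [ 0.55860047 -0.03990365  0.04      ]
```

View pics/w4c.png

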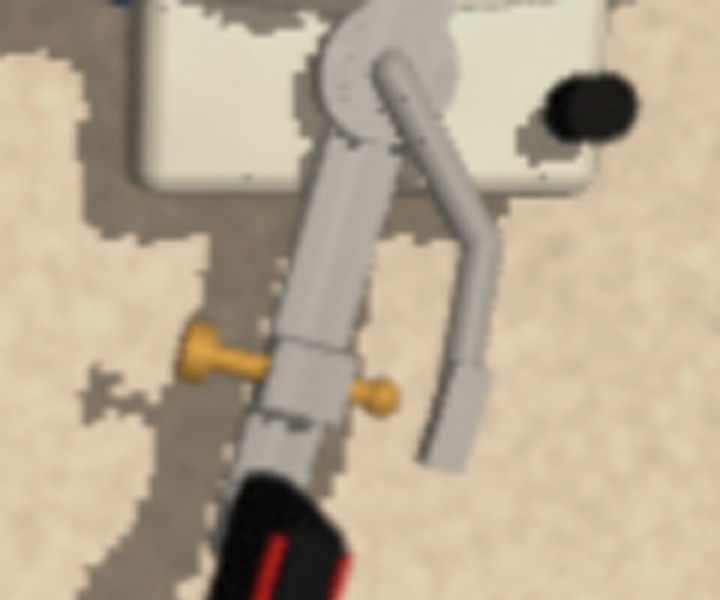

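```bash
python3 -m jog '{"linear":[[0,0,0.15],[0,0,0.3],[0,0,0.45],[0,0,0.6],[0,0,0.7],[0,0,0.8],[0,0,0.9],[0,0,1]],"turn":[[0,0,0],[0,0,0],[0,0,0],[0,0,0],[0,0,0],[0,0,0],[0,0,0],[0,0,0]]}'
python3 -m jog '{"linear":[[0,0,0.15],[0,0,0.3],[0,0,0.45],[0,0,0.6],[0,0,0.7],[0,0,0.82],[0.1,0,0.82],[0.2,0,0.82]],"turn":[[0,0,0],[0,0,0],[0,0,0],[0,0,0],[0,0,0],[0,0,0],[0,0,0],[0,0,0]]}'
python3 - <<'E'
from workcell import r
import cv2,pickle
im=r.get_image('top'); cv2.imwrite('pics/t5.png',im[:,:,::-1])
im=r.get_image('side'); cv2.imwrite('pics/s5.png',im[:,:,::-1])
a=cv2.imread('pics/s5.png')[170:310,250:430]; cv2.imwrite('pics/s5c.png',cv2.resize(a,(720,560),interpolation=cv2.INTER_CUBIC))
o=r.observe();print(o['eef_pos'],o['force'])
E
```

```text
time_s: 15.65
eef_pos: [0.483, -0.0996, 0.1213]
eef_rot: [0.996, -0.088, 0.0, 0.0]
force: [0.1, -0.4, -0.3]
finger_gap: 0.0004
time_s: 16.45
eef_pos: [0.4993, -0.1026, 0.056]
eef_rot: [0.996, -0.088, 0.0, 0.0]
force: [-0.2, -0.1, 0.0]
finger_gap: 0.0004
[ 0.50120736 -0.10335663  0.05671407] [ 0.25553716 -0.03119498  0.40764838]
```

View pics/s5c.png

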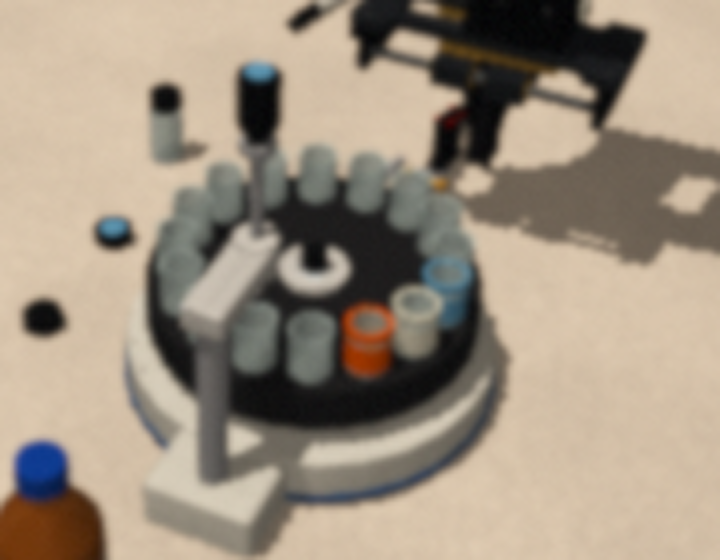

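View pics/t5.png

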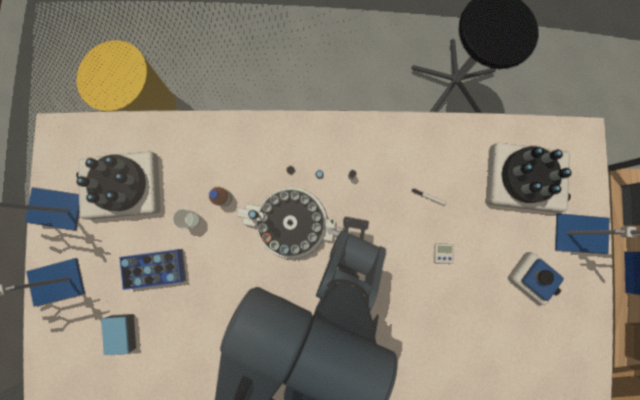

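```bash
python3 -m jog '{"linear":[[0.03,0,0],[0.06,0,0],[0.1,0,0],[0.14,0,0],[0.18,0,0],[0.22,0,0],[0.25,0,0],[0.25,0,0]],"turn":[[0,0,0],[0,0,0],[0,0,0],[0,0,0],[0,0,0],[0,0,0],[0,0,0],[0,0,0]]}'
python3 - <<'E'
from workcell import r
import cv2
for n in ['wrist','top']:
    im=r.get_image(n); cv2.imwrite(f'pics/{n}6.png',im[:,:,::-1])
a=cv2.imread('pics/top6.png')[170:270,220:380]; cv2.imwrite('pics/top6c.png',cv2.resize(a,(800,500),interpolation=cv2.INTER_CUBIC))
o=r.observe();print(o['eef_pos'],o['force'])
E
```

```text
time_s: 17.35
eef_pos: [0.5185, -0.106, 0.0561]
eef_rot: [0.996, -0.088, 0.0, 0.0]
force: [-0.7, -0.5, 0.7]
finger_gap: 0.0003
[ 0.51804519 -0.10582035  0.05607557] [-1.81880095 -0.63821407 -0.60624162]
```

View pics/wrist6.png

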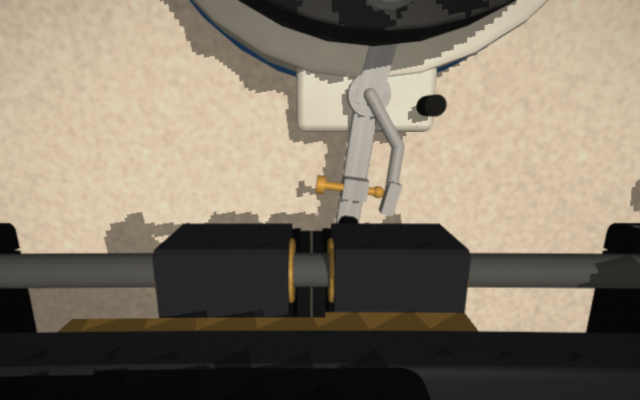

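View pics/top6c.png

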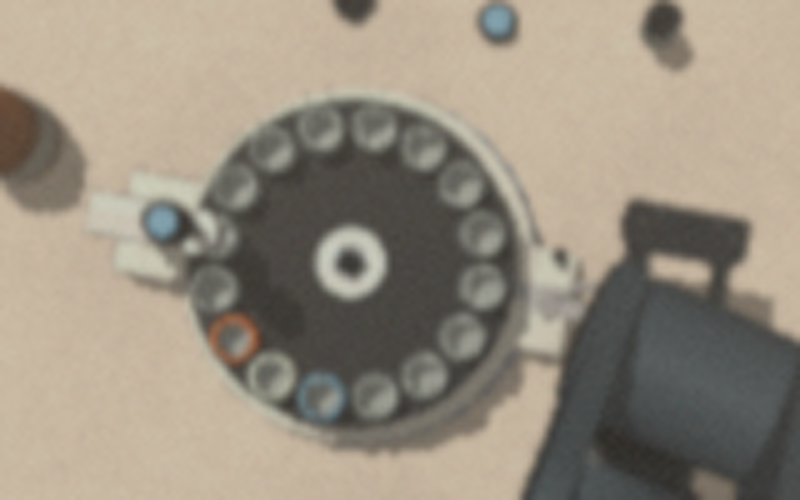

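```bash
cat > lev.py <<'E'
from h import *
import pickle
def ang(m,p,b,z=.045):
    d=onz(m,b,z)-onz(m,p,z); return np.degrees(np.arctan2(d[0],-d[1]))+0, np.linalg.norm(d)*1000
E
python3 - <<'E'
from lev import *
from workcell import r
print(ang(pickle.load(open('w4.pkl','rb')),(384,102),(372.5,153.3)))
m=r.camera_model('wrist'); print(ang(m,(369,97),(355,187)))
for n,f in (('w4','w4.pkl'),):pass
im=cv2.imread('pics/wrist6.png')[80:230,300:460]; cv2.imwrite('pics/w6c.png',cv2.resize(im,(640,600),interpolation=cv2.INTER_CUBIC))
E
```

```text
(np.float64(-20.262339133532176), np.float64(44.96910237521651))
(np.float64(-16.95230884579246), np.float64(43.43505974659321))
```

View pics/w6c.png

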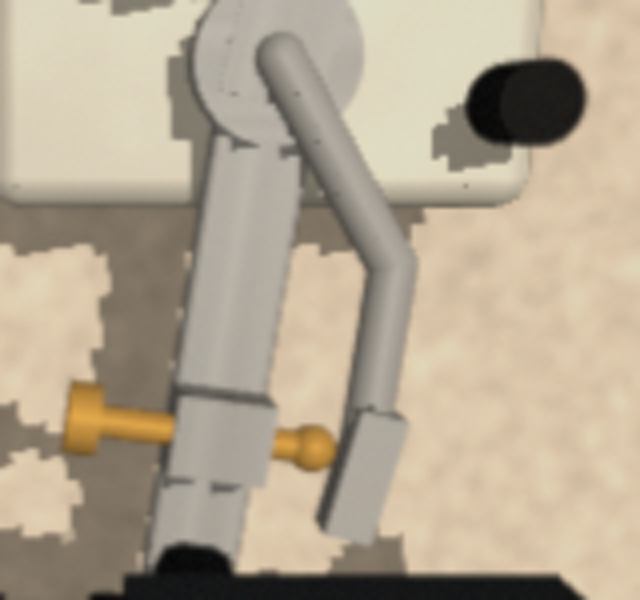

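```bash
python3 - <<'E'
from lev import *
from workcell import r
m4=pickle.load(open('w4.pkl','rb')); m=r.camera_model('wrist')
f4=lambda u,v:(u/6+320,v/6+90); f6=lambda u,v:(u/4+300,v/4+80)
print(ang(m4,f4(332,150),f4(276,340)),ang(m4,f4(398,170),f4(355,330)))
print(ang(m,f6(213,140),f6(178,380)),ang(m,f6(302,155),f6(266,390)))
# arm tip pad of ratchet
print(ang(m4,f4(487,370),f4(463,470)),ang(m,f6(405,420),f6(372,540)))
# perpendicular gap between ball and ratchet pad
for mm,f,a,b in((m4,f4,(398,398),(440,405)),(m,f6,(336,448),(343,448))):
    print((onz(mm,f(*b),.045)-onz(mm,f(*a),.045))*1000)
E
```

```text
(np.float64(-24.461037443510726), np.float64(28.336186870416455)) (np.float64(-22.547703978028004), np.float64(23.690842809985778))
(np.float64(-16.908817877450208), np.float64(29.07774429151501)) (np.float64(-16.425129347400453), np.float64(28.554129279356175))
(np.float64(-20.067974324126315), np.float64(15.275970797026389)) (np.float64(-21.750015829213794), np.float64(15.90934835817277))
[ 6.0506588  -2.14296423  0.        ]
[ 0.86059491 -0.15248159  0.        ]
```

```bash
python3 -m jog '{"linear":[[0.03,0,0],[0.06,0,0],[0.09,0,0],[0.12,0,0],[0.15,0,0],[0.18,0,0],[0.21,0,0],[0.23,0,0]],"turn":[[0,0,0],[0,0,0],[0,0,0],[0,0,0],[0,0,0],[0,0,0],[0,0,0],[0,0,0]]}'
python3 - <<'E'
from workcell import r
import cv2
for n in ['wrist','top']:
    im=r.get_image(n); cv2.imwrite(f'pics/{n}7.png',im[:,:,::-1])
a=cv2.imread('pics/top7.png')[170:270,220:380]; cv2.imwrite('pics/top7c.png',cv2.resize(a,(800,500),interpolation=cv2.INTER_CUBIC))
im=cv2.imread('pics/wrist7.png')[80:230,300:460]; cv2.imwrite('pics/w7c.png',cv2.resize(im,(640,600),interpolation=cv2.INTER_CUBIC))
o=r.observe();print(o['eef_pos'],o['force'])
E
```

```text
time_s: 18.25
eef_pos: [0.5345, -0.1092, 0.0558]
eef_rot: [0.996, -0.088, -0.002, -0.0]
force: [-4.9, -2.4, 0.4]
finger_gap: 0.0001
[ 0.53499817 -0.10927138  0.05584312] [-5.38110563 -2.62406488  0.42430383]
```

View pics/w7c.png

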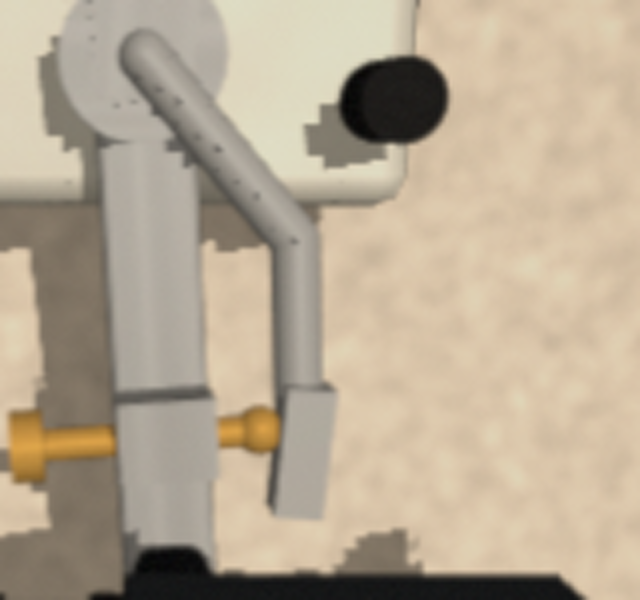

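View pics/top7c.png

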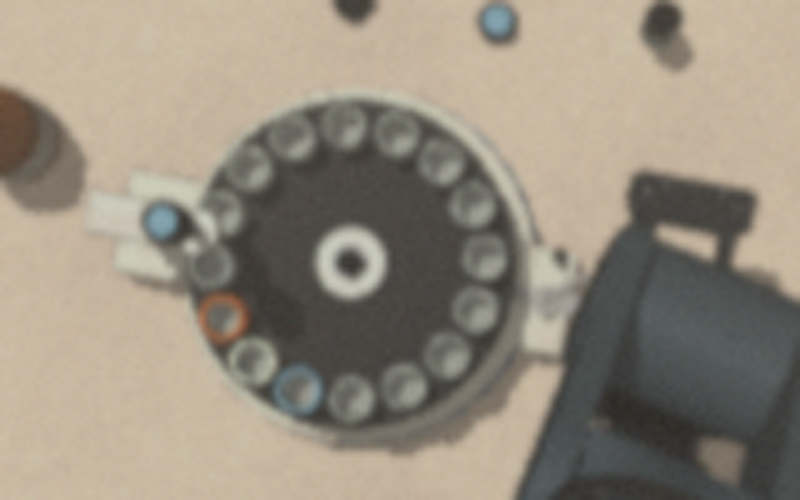

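```bash
python3 - <<'E'
from h import *
from workcell import r
m=r.camera_model('top'); c=np.array([.5777,.0831])
def q(u,v,z=.111): return onz(m,((u+.5)/5-.5+220,(v+.5)/5-.5+170),z)[:2]
P=[(344,126),(396,132),(442,160),(473,204),(485,256),(476,308),(447,355),(404,386),(350,398),(298,389),(252,361),(222,316),(249,166),(292,134)]
a=np.array([np.degrees(np.arctan2(*(q(*p)-c)[::-1])) for p in P])
print(np.round(a%22.5,1),(a%22.5).mean())
E
```

```text
[2.8 3.3 3.3 3.2 3.3 3.5 2.6 2.6 1.6 1.6 1.4 1.1 1.8 2.2] 2.4474586048047096
```

```bash
python3 -m jog '{"linear":[[0.02,0,0],[0.04,0,0],[0.06,0,0],[0.08,0,0],[0.1,0,0],[0.11,0,0],[0.11,0,0],[0.11,0,0]],"turn":[[0,0,0],[0,0,0],[0,0,0],[0,0,0],[0,0,0],[0,0,0],[0,0,0],[0,0,0]]}'
python3 - <<'E'
from workcell import r
import cv2
for n in ['top']:
    im=r.get_image(n); cv2.imwrite(f'pics/{n}8.png',im[:,:,::-1])
a=cv2.imread('pics/top8.png')[170:270,220:380]; cv2.imwrite('pics/top8c.png',cv2.resize(a,(800,500),interpolation=cv2.INTER_CUBIC))
o=r.observe();print(o['eef_pos'],o['force'])
E
```

```text
time_s: 19.15
eef_pos: [0.5432, -0.1103, 0.0557]
eef_rot: [0.996, -0.088, -0.002, -0.0]
force: [-4.5, -1.3, -0.1]
finger_gap: 0.0002
[ 0.54323206 -0.11024162  0.05576528] [-5.29357605 -0.75705272  0.6538869 ]
```

View pics/top8c.png

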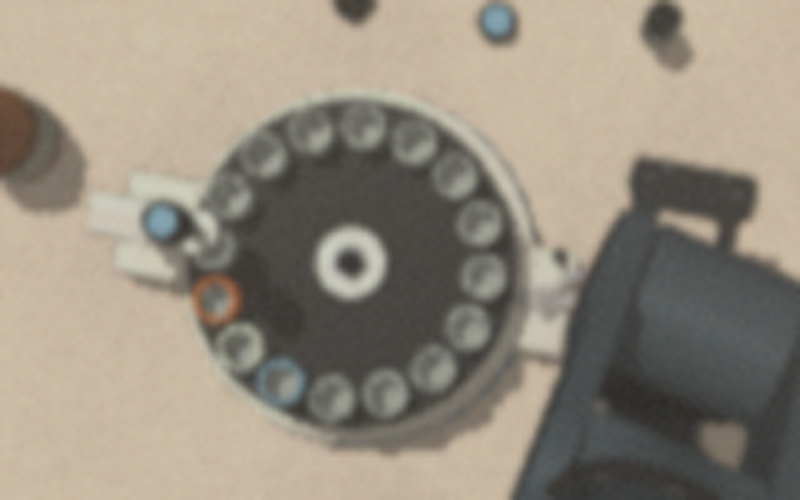

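```bash
python3 - <<'E'
from h import *
from workcell import r
m=r.camera_model('top'); c=np.array([.5777,.0831])
def q(u,v,z=.111): return onz(m,((u+.5)/5-.5+220,(v+.5)/5-.5+170),z)[:2]
P=[(310,130),(362,126),(414,141),(455,175),(480,223),(484,276),(468,327),(433,369),(385,394),(331,398),(281,383),(239,347),(217,299),(263,153)]
a=np.array([np.degrees(np.arctan2(*(q(*p)-c)[::-1])) for p in P])
b=(a+8)%22.5-8
print(np.round(b,1),b.mean())
E
```

```text
[-5.4 -4.8 -5.1 -5.  -5.3 -5.1 -5.2 -5.7 -6.  -6.4 -5.9 -6.6 -6.3 -6.1] -5.626096004215199
```

```bash
python3 -m jog '{"linear":[[0.01,0,0],[0.015,0,0],[0.02,0,0],[0.025,0,0],[0.03,0,0],[0.035,0,0],[0.04,0,0],[0.04,0,0]],"turn":[[0,0,0],[0,0,0],[0,0,0],[0,0,0],[0,0,0],[0,0,0],[0,0,0],[0,0,0]]}'
python3 -c "
from workcell import r;o=r.observe();print(o['eef_pos'],o['force'],o['joint_efforts'][[0,5]],o['wrist_torque'])"
```

```text
time_s: 20.0
eef_pos: [0.5446, -0.1103, 0.0556]
eef_rot: [0.996, -0.088, -0.004, -0.001]
force: [-8.3, -1.2, 3.3]
finger_gap: 0.0004
[ 0.54464971 -0.11032019  0.05564415] [-8.30417399 -1.21401753  3.25490181] [1.39239829 0.04536489] [-0.18143758  1.04244046  0.03541261]
```

```bash
python3 -m jog '{"linear":[[0.005,0,0],[0.01,0,0],[0.01,0,0],[0.01,0,0],[0.01,0,0],[0.01,0,0],[0.01,0,0],[0.01,0,0]],"turn":[[0,0,0],[0,0,0],[0,0,0],[0,0,0],[0,0,0],[0,0,0],[0,0,0],[0,0,0]]}'
python3 -c "
from workcell import r;o=r.observe();print(o['eef_pos'],o['force'],o['joint_efforts'][[0,5]],o['wrist_torque'])"
```

```text
time_s: 20.8
eef_pos: [0.5465, -0.1104, 0.0557]
eef_rot: [0.996, -0.088, -0.003, -0.001]
force: [-6.3, 0.1, 1.8]
finger_gap: 0.0002
[ 0.54648474 -0.1104275   0.05567465] [-6.3378043   0.14228777  1.81508673] [0.57392081 0.04335128] [-0.02819124  0.80098785  0.03368503]
```

```bash
python3 - <<'E'
from workcell import r
import cv2
im=r.get_image('top'); cv2.imwrite('pics/top9.png',im[:,:,::-1])
a=im[170:270,220:380,::-1]; cv2.imwrite('pics/top9c.png',cv2.resize(a,(800,500),interpolation=cv2.INTER_CUBIC))
o=r.observe();print(o['eef_pos'],o['force'])
E
```

```text
[ 0.5465071  -0.11042576  0.05567816] [-4.90560981  0.77962476  1.46892726]
```

View pics/top9c.png

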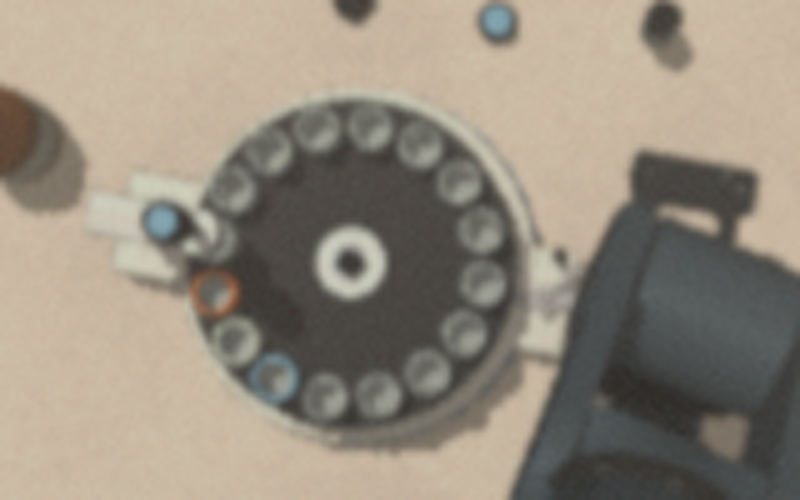

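```bash
python3 -m jog '{"linear":[[0.005,0,0],[0.01,0,0],[0.01,0,0],[0.01,0,0],[0.01,0,0],[0.01,0,0],[0.01,0,0],[0.01,0,0]],"turn":[[0,0,0],[0,0,0],[0,0,0],[0,0,0],[0,0,0],[0,0,0],[0,0,0],[0,0,0]]}'
python3 -c "
from workcell import r;o=r.observe();print(o['eef_pos'],o['force'],o['joint_efforts'][[0,5]],o['wrist_torque'])"
```

```text
time_s: 21.65
eef_pos: [0.5473, -0.1104, 0.0557]
eef_rot: [0.996, -0.088, -0.003, -0.001]
force: [-6.2, 0.5, 1.4]
finger_gap: 0.0001
[ 0.54725052 -0.11044138  0.05565054] [-6.1697913   0.46761318  1.36653398] [0.39845567 0.0474423 ] [-0.02432571  0.76296517  0.11458405]
```

```bash
python3 -m jog '{"linear":[[0.005,0,0],[0.01,0,0],[0.01,0,0],[0.01,0,0],[0.01,0,0],[0.01,0,0],[0.01,0,0],[0.01,0,0]],"turn":[[0,0,0],[0,0,0],[0,0,0],[0,0,0],[0,0,0],[0,0,0],[0,0,0],[0,0,0]]}'
python3 -c "
from workcell import r;o=r.observe();print(o['eef_pos'],o['force'],o['joint_efforts'][[0,5]],o['wrist_torque'])"
```

```text
time_s: 22.45
eef_pos: [0.5474, -0.1105, 0.0556]
eef_rot: [0.996, -0.088, -0.003, -0.001]
force: [-6.9, 1.0, 3.1]
finger_gap: 0.0002
[ 0.54743477 -0.11045207  0.05564113] [-6.94622384  0.99662758  3.10935755] [0.53393707 0.05458916] [0.02862863 0.93434033 0.10055782]
```

```bash
python3 -m jog '{"linear":[[0.005,0,0],[0.01,0,0],[0.01,0,0],[0.01,0,0],[0.01,0,0],[0.01,0,0],[0.01,0,0],[0.01,0,0]],"turn":[[0,0,0],[0,0,0],[0,0,0],[0,0,0],[0,0,0],[0,0,0],[0,0,0],[0,0,0]]}'
python3 -c "
from workcell import r;o=r.observe();print(o['eef_pos'],o['force'],o['joint_efforts'][[0,5]],o['wrist_torque'])"
```

```text
time_s: 23.25
eef_pos: [0.5476, -0.1104, 0.0556]
eef_rot: [0.996, -0.088, -0.004, -0.001]
force: [-6.8, -0.5, 3.0]
finger_gap: 0.0004
[ 0.54758721 -0.11042512  0.05559752] [-6.80301146 -0.53470264  3.03885205] [0.67573573 0.06178515] [0.04766227 1.03097107 0.08106772]
```

```bash
python3 -m jog '{"linear":[[0.005,0,0],[0.01,0,0],[0.01,0,0],[0.01,0,0],[0.01,0,0],[0.01,0,0],[0.01,0,0],[0.01,0,0]],"turn":[[0,0,0],[0,0,0],[0,0,0],[0,0,0],[0,0,0],[0,0,0],[0,0,0],[0,0,0]]}'
python3 -c "
from workcell import r;o=r.observe();print(o['eef_pos'],o['force'],o['joint_efforts'][[0,5]],o['wrist_torque'])"
```

```text
time_s: 24.05
eef_pos: [0.5478, -0.1104, 0.0556]
eef_rot: [0.996, -0.088, -0.005, -0.001]
force: [-8.5, 0.6, 3.7]
finger_gap: 0.0007
[ 0.54778123 -0.11041774  0.05559749] [-8.46333077  0.57342837  3.66877379] [0.82252331 0.06906055] [0.05068863 1.16360045 0.11001806]
```

```bash
python3 - <<'E'
from workcell import r
import cv2
im=r.get_image('top'); cv2.imwrite('pics/top10.png',im[:,:,::-1])
a=im[170:270,220:380,::-1]; cv2.imwrite('pics/top10c.png',cv2.resize(a,(800,500),interpolation=cv2.INTER_CUBIC))
im=r.get_image('wrist'); a=im[80:230,260:420,::-1]; cv2.imwrite('pics/w10c.png',cv2.resize(a,(640,600),interpolation=cv2.INTER_CUBIC))
E
```

```text
(no output)
```

View pics/top10c.png

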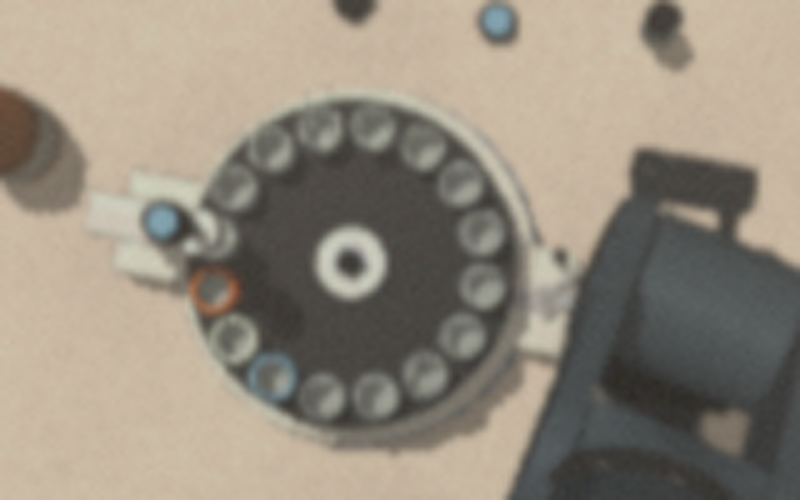

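View pics/w10c.png

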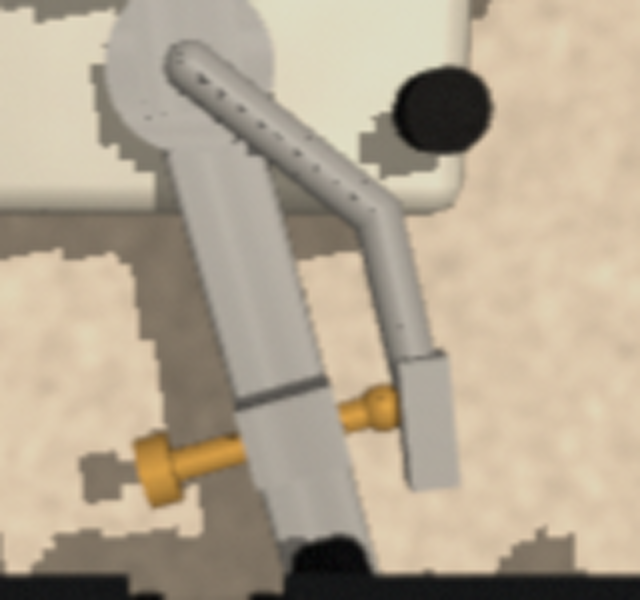

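```bash
python3 -m jog '{"linear":[[0.005,0,0],[0.01,0,0],[0.01,0,0],[0.01,0,0],[0.01,0,0],[0.01,0,0],[0.01,0,0],[0.01,0,0]],"turn":[[0,0,0],[0,0,0],[0,0,0],[0,0,0],[0,0,0],[0,0,0],[0,0,0],[0,0,0]]}'
python3 -c "
from workcell import r;o=r.observe();print(o['eef_pos'],o['force'],o['joint_efforts'][[0,5]],o['wrist_torque'])"
```

```text
time_s: 24.95
eef_pos: [0.5479, -0.1104, 0.0556]
eef_rot: [0.996, -0.088, -0.005, -0.001]
force: [-9.2, -0.5, 4.9]
finger_gap: 0.0006
[ 0.54791505 -0.11040334  0.05555359] [-9.20614824 -0.50770766  4.9091593 ] [0.97414758 0.07635375] [-0.02331674  1.32493438  0.11530309]
```

```bash
python3 -m jog '{"linear":[[-0.1,0,0],[-0.2,0,0],[-0.3,0,0],[-0.4,0,0],[-0.5,0,0],[-0.6,0,0],[-0.66,0,0],[-0.66,0,0]],"turn":[[0,0,0],[0,0,0],[0,0,0],[0,0,0],[0,0,0],[0,0,0],[0,0,0],[0,0,0]]}'
python3 - <<'E'
from workcell import r
import cv2
im=r.get_image('top'); cv2.imwrite('pics/top11.png',im[:,:,::-1])
a=im[170:270,220:380,::-1]; cv2.imwrite('pics/top11c.png',cv2.resize(a,(800,500),interpolation=cv2.INTER_CUBIC))
im=r.get_image('wrist'); a=im[80:230,290:450,::-1]; cv2.imwrite('pics/w11c.png',cv2.resize(a,(640,600),interpolation=cv2.INTER_CUBIC))
o=r.observe();print(o['eef_pos'],o['force'])
E
```

```text
time_s: 25.75
eef_pos: [0.5003, -0.1026, 0.0562]
eef_rot: [0.996, -0.088, -0.0, -0.0]
force: [0.4, 0.2, 1.2]
finger_gap: 0.0005
[ 0.50141355 -0.10309371  0.05630277] [-0.18986774 -0.41564272  0.24866989]
```

View pics/top11c.png

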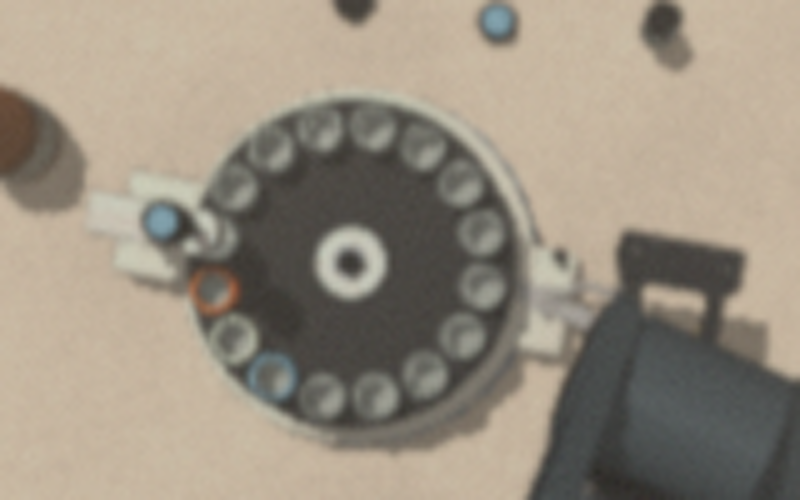

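View pics/w11c.png

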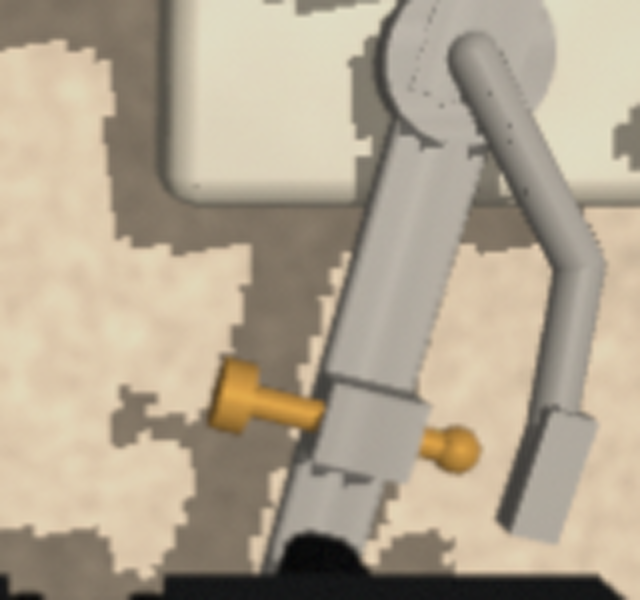

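```bash
python3 - <<'E'
from lev import *
from workcell import r
m=r.camera_model('wrist'); f=lambda u,v:(u/4+290,v/4+80)
print((onz(m,f(520,462),.045)-onz(m,f(480,450),.045))*1000)
print(ang(m,f(395,150),f(325,375)),ang(m,f(480,170),f(418,385)))
E
```

```text
[ 4.7553292  -2.41572596  0.        ]
(np.float64(-24.872622264929266), np.float64(28.03046563039395)) (np.float64(-22.734426908250693), np.float64(26.663070962822605))
```

```bash
python3 -m jog '{"linear":[[0.04,0,0],[0.08,0,0],[0.12,0,0],[0.16,0,0],[0.2,0,0],[0.24,0,0],[0.27,0,0],[0.3,0,0]],"turn":[[0,0,0],[0,0,0],[0,0,0],[0,0,0],[0,0,0],[0,0,0],[0,0,0],[0,0,0]]}'
python3 -m jog '{"linear":[[0.03,0,0],[0.06,0,0],[0.09,0,0],[0.12,0,0],[0.15,0,0],[0.18,0,0],[0.21,0,0],[0.24,0,0]],"turn":[[0,0,0],[0,0,0],[0,0,0],[0,0,0],[0,0,0],[0,0,0],[0,0,0],[0,0,0]]}'
python3 - <<'E'
from workcell import r
import cv2
im=r.get_image('top'); cv2.imwrite('pics/top12.png',im[:,:,::-1])
a=im[170:270,220:380,::-1]; cv2.imwrite('pics/top12c.png',cv2.resize(a,(800,500),interpolation=cv2.INTER_CUBIC))
o=r.observe();print(o['eef_pos'],o['force'])
E
```

```text
time_s: 26.65
eef_pos: [0.5238, -0.107, 0.056]
eef_rot: [0.996, -0.088, -0.001, -0.0]
force: [-3.9, -2.3, 0.5]
finger_gap: 0.0002
time_s: 27.45
eef_pos: [0.5411, -0.11, 0.0557]
eef_rot: [0.996, -0.088, -0.003, -0.0]
force: [-5.8, -1.7, 2.0]
finger_gap: 0.0004
[ 0.54176135 -0.11014374  0.05577989] [-3.87344246 -1.70106935  0.43089629]
```

View pics/top12c.png

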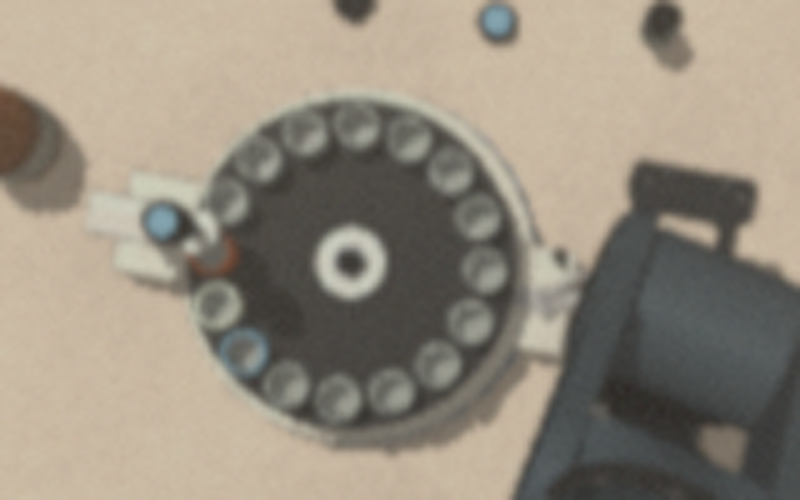

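```bash
python3 -m jog '{"linear":[[0.01,0,0],[0.02,0,0],[0.03,0,0],[0.04,0,0],[0.045,0,0],[0.05,0,0],[0.05,0,0],[0.05,0,0]],"turn":[[0,0,0],[0,0,0],[0,0,0],[0,0,0],[0,0,0],[0,0,0],[0,0,0],[0,0,0]]}'
python3 -m jog '{"linear":[[0.005,0,0],[0.01,0,0],[0.01,0,0],[0.01,0,0],[0.01,0,0],[0.01,0,0],[0.01,0,0],[0.01,0,0]],"turn":[[0,0,0],[0,0,0],[0,0,0],[0,0,0],[0,0,0],[0,0,0],[0,0,0],[0,0,0]]}'
python3 -c "
from workcell import r;o=r.observe();print(o['eef_pos'],o['force'],o['joint_efforts'][[0,5]],o['wrist_torque'])"
```

```text
time_s: 28.3
eef_pos: [0.5442, -0.1103, 0.0557]
eef_rot: [0.996, -0.088, -0.003, -0.001]
force: [-6.5, -1.1, 2.2]
finger_gap: 0.0006
time_s: 29.1
eef_pos: [0.5446, -0.1103, 0.0557]
eef_rot: [0.996, -0.088, -0.004, -0.001]
force: [-8.6, -0.4, 2.1]
finger_gap: 0.0004
[ 0.54456182 -0.110303    0.05567496] [-8.55803349 -0.4325781   2.14874913] [1.46393582 0.04361207] [-0.14971564  1.05931527  0.09079476]
```

```bash
python3 -m jog '{"linear":[[0.005,0,0],[0.01,0,0],[0.01,0,0],[0.01,0,0],[0.01,0,0],[0.01,0,0],[0.01,0,0],[0.01,0,0]],"turn":[[0,0,0],[0,0,0],[0,0,0],[0,0,0],[0,0,0],[0,0,0],[0,0,0],[0,0,0]]}'
python3 -c "
from workcell import r;o=r.observe();print(o['eef_pos'],o['force'],o['joint_efforts'][[0,5]],o['wrist_torque'])"
```

```text
time_s: 29.9
eef_pos: [0.546, -0.1104, 0.0557]
eef_rot: [0.996, -0.088, -0.003, -0.001]
force: [-5.5, -0.9, 1.5]
finger_gap: 0.0009
[ 0.54600836 -0.11036215  0.0556865 ] [-5.51536595 -0.85954368  1.50117065] [0.85172737 0.04397082] [-0.09268362  0.8718094   0.04674016]
```

```bash
python3 -m jog '{"linear":[[0.005,0,0],[0.01,0,0],[0.01,0,0],[0.01,0,0],[0.01,0,0],[0.01,0,0],[0.01,0,0],[0.01,0,0]],"turn":[[0,0,0],[0,0,0],[0,0,0],[0,0,0],[0,0,0],[0,0,0],[0,0,0],[0,0,0]]}'
python3 -c "
from workcell import r;o=r.observe();print(o['eef_pos'],o['force'],o['joint_efforts'][[0,5]],o['wrist_torque'])"
```

```text
time_s: 30.7
eef_pos: [0.5473, -0.1104, 0.0557]
eef_rot: [0.996, -0.088, -0.003, -0.001]
force: [-5.1, 0.6, 1.7]
finger_gap: 0.0005
[ 0.54730032 -0.11044451  0.055688  ] [-5.09520665  0.57810416  1.72343054] [0.38478104 0.04539113] [-0.02660957  0.70294347  0.02809337]
```

```bash
python3 -m jog '{"linear":[[0.005,0,0],[0.01,0,0],[0.015,0,0],[0.02,0,0],[0.02,0,0],[0.02,0,0],[0.02,0,0],[0.02,0,0]],"turn":[[0,0,0],[0,0,0],[0,0,0],[0,0,0],[0,0,0],[0,0,0],[0,0,0],[0,0,0]]}'
python3 -c "
from workcell import r;o=r.observe();print(o['eef_pos'],o['force'],o['joint_efforts'][[0,5]],o['wrist_torque'])"
```

```text
time_s: 31.5
eef_pos: [0.5476, -0.1104, 0.0556]
eef_rot: [0.996, -0.088, -0.004, -0.001]
force: [-7.3, 0.6, 2.8]
finger_gap: -0.0
[ 0.54760194 -0.1103765   0.05561808] [-7.27973538  0.55880758  2.7599942 ] [0.65848438 0.05976574] [-0.00465652  1.01391718  0.02195957]
```

Buffer felt (0.3 mm travel for 1.6 mm commanded). Back off and look.

```bash
python3 -m jog '{"linear":[[-0.1,0,0],[-0.2,0,0],[-0.3,0,0],[-0.4,0,0],[-0.5,0,0],[-0.6,0,0],[-0.68,0,0],[-0.68,0,0]],"turn":[[0,0,0],[0,0,0],[0,0,0],[0,0,0],[0,0,0],[0,0,0],[0,0,0],[0,0,0]]}'
python3 - <<'E'
from workcell import r
import cv2
im=r.get_image('top'); cv2.imwrite('pics/top13.png',im[:,:,::-1])
a=im[170:270,220:380,::-1]; cv2.imwrite('pics/top13c.png',cv2.resize(a,(800,500),interpolation=cv2.INTER_CUBIC))
im=r.get_image('side'); a=im[170:310,250:430,::-1]; cv2.imwrite('pics/s13c.png',cv2.resize(a,(720,560),interpolation=cv2.INTER_CUBIC))
o=r.observe();print(o['eef_pos'],o['force'])
E
```

```text
time_s: 32.3
eef_pos: [0.4967, -0.1019, 0.0562]
eef_rot: [0.996, -0.088, -0.0, -0.0]
force: [0.3, -0.5, 0.4]
finger_gap: 0.0005
[ 0.49816808 -0.10250124  0.05630066] [ 1.08796023 -0.35644023 -0.71973703]
```

View pics/top13c.png

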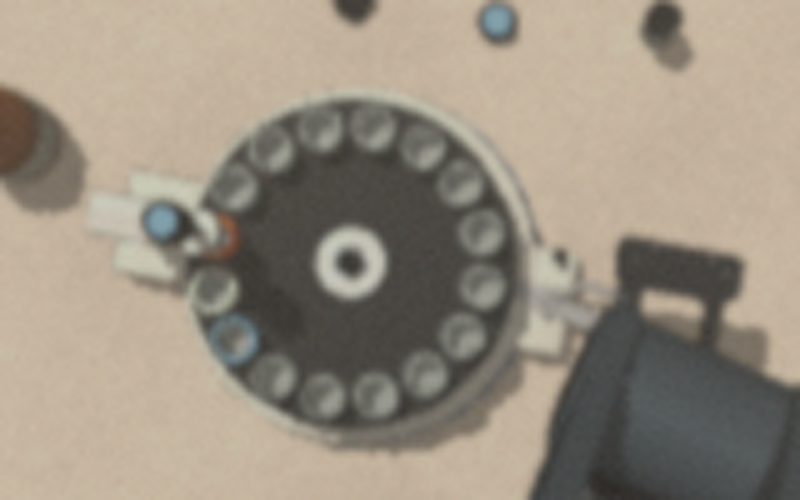

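View pics/s13c.png

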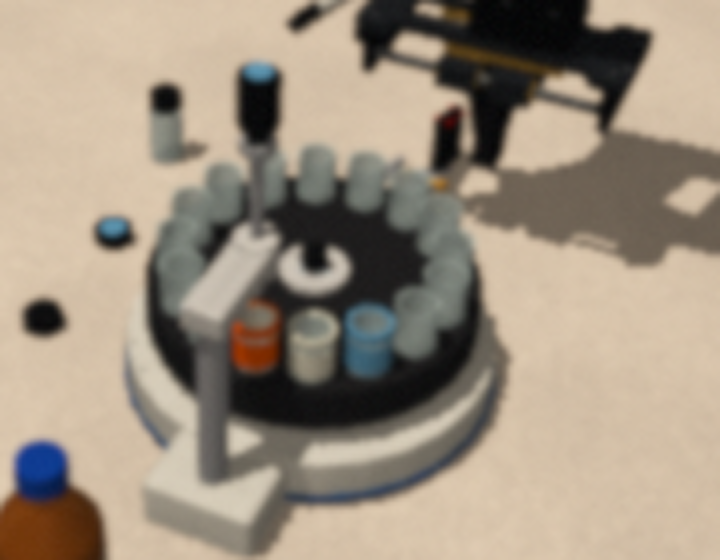

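```bash
python3 - <<'E'
from h import *
from workcell import r
m=r.camera_model('side')
print((proj(m,[.594,.1675,.111])-[250,170])*4)
m=r.camera_model('top')
f=lambda u,v:((u+.5)/5-.5+220,(v+.5)/5-.5+170)
c=np.array([.5777,.0831])
P=[(321,130),(373,129),(424,148),(462,185),(482,233),(483,286),(463,338),(426,375),(375,397),(323,397),(273,378),(235,339),(214,290),(236,187),(272,149)]
a=np.array([np.degrees(np.arctan2(*(onz(m,f(*p),.111)[:2]-c)[::-1])) for p in P]);print((a%22.5).mean())
E
```

```text
[[257.26584194 317.10748   ]]
12.539452242234953
```

```bash
python3 -m jog '{"linear":[[0,0,-0.12],[0,0,-0.25],[0,0,-0.4],[0,0,-0.5],[0,0,-0.62],[0,0,-0.75],[0,0,-0.87],[0,0,-1]],"turn":[[0,0,0],[0,0,0],[0,0,0],[0,0,0],[0,0,0],[0,0,0],[0,0,0],[0,0,0]]}'
python3 -m jog '{"linear":[[0,0,-0.15],[0,0,-0.3],[0,0,-0.5],[0.03,-0.1,-0.65],[0.06,-0.2,-0.75],[0.1,-0.35,-0.85],[0.12,-0.47,-0.95],[0.15,-0.6,-1]],"turn":[[0,0,0],[0,0,0],[0,0,0],[0,0,0],[0,0,0],[0,0,0],[0,0,0],[0,0,0]]}'
python3 -m jog '{"linear":[[0.02,-0.12,-0.12],[0.04,-0.25,-0.25],[0.06,-0.37,-0.37],[0.08,-0.5,-0.5],[0.1,-0.62,-0.62],[0.12,-0.75,-0.75],[0.14,-0.87,-0.87],[0.16,-1,-1]],"turn":[[0,0,0],[0,0,0],[0,0,0],[0,0,0],[0,0,0],[0,0,0],[0,0,0],[0,0,0]]}' 75 25
python3 -m jog '{"linear":[[0.02,-0.12,-0.12],[0.04,-0.25,-0.25],[0.06,-0.37,-0.34],[0.08,-0.5,-0.34],[0.1,-0.62,-0.34],[0.12,-0.75,-0.34],[0.14,-0.87,-0.34],[0.15,-1,-0.34]],"turn":[[0,0,0],[0,0,0],[0,0,0],[0,0,0],[0,0,0],[0,0,0],[0,0,0],[0,0,0]]}'
python3 -m jog '{"linear":[[0.02,-0.12,0],[0.04,-0.25,0],[0.06,-0.37,0],[0.08,-0.5,0],[0.1,-0.62,0],[0.12,-0.75,0],[0.15,-0.92,0],[0.15,-0.92,0]],"turn":[[0,0,0],[0,0,0],[0,0,0],[0,0,0],[0,0,0],[0,0,0],[0,0,0],[0,0,0]]}'
python3 - <<'E'
from workcell import r
import cv2
m=r.camera_model('wrist');im=r.get_image('wrist'); cv2.imwrite('pics/w14.png',im[:,:,::-1])
import pickle;pickle.dump(m,open('w14.pkl','wb'))
E
```

```text
time_s: 33.2
eef_pos: [0.4976, -0.1022, 0.137]
eef_rot: [0.996, -0.088, -0.0, -0.0]
force: [0.6, -0.1, 0.7]
finger_gap: 0.0005
time_s: 34.0
eef_pos: [0.5184, -0.0561, 0.2168]
eef_rot: [0.996, -0.088, 0.0, 0.0]
force: [-0.1, 0.8, -0.0]
finger_gap: 0.0002
time_s: 34.8
eef_pos: [0.5448, 0.0202, 0.2969]
eef_rot: [0.996, -0.088, -0.0, 0.0]
force: [-0.7, -0.7, 0.6]
finger_gap: 0.0565
time_s: 35.6
eef_pos: [0.5706, 0.0968, 0.3229]
eef_rot: [0.996, -0.088, -0.0, 0.0]
force: [-0.7, 0.0, -0.0]
finger_gap: 0.0749
time_s: 36.4
eef_pos: [0.5958, 0.1682, 0.3233]
eef_rot: [0.996, -0.087, 0.0, -0.0]
force: [0.1, -0.7, 0.3]
finger_gap: 0.0751
```

View pics/w14.png

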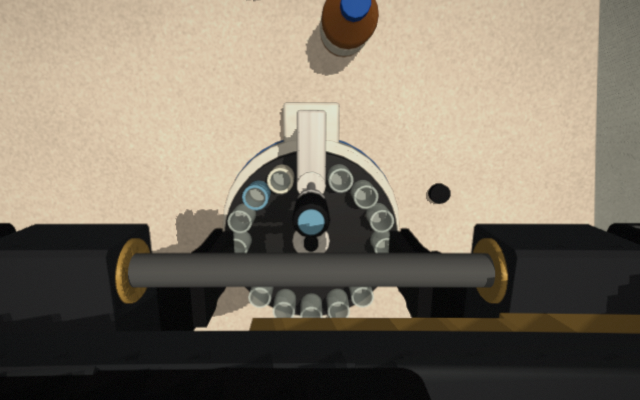

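```bash
python3 -m jog '{"linear":[[-0.01,0.01,0.12],[-0.02,0.01,0.25],[-0.02,0.01,0.4],[-0.02,0.01,0.55],[-0.02,0.01,0.7],[-0.02,0.01,0.85],[-0.02,0.01,1],[-0.02,0.01,1]],"turn":[[0,0,0],[0,0,0],[0,0,0],[0,0,0],[0,0,0],[0,0,0],[0,0,0],[0,0,0]]}'
python3 -m jog '{"linear":[[0,0,0],[0,0,0],[0,0,0],[0,0,0],[0,0,0],[0,0,0],[0,0,0],[0,0,0]],"turn":[[0,0,0],[0,0,0],[0,0,0],[0,0,0],[0,0,0],[0,0,0],[0,0,0],[0,0,0]]}' 15 25
python3 -c "
from workcell import r;o=r.observe();print(o['eef_pos'],o['force'],o['finger_gap'])"
```

```text
time_s: 37.25
eef_pos: [0.5921, 0.1657, 0.2409]
eef_rot: [0.996, -0.088, -0.002, 0.0]
force: [0.5, 1.1, -0.9]
finger_gap: 0.0749
time_s: 38.05
eef_pos: [0.5951, 0.1657, 0.2436]
eef_rot: [0.996, -0.088, 0.002, -0.0]
force: [4.6, -1.1, -1.5]
finger_gap: 0.0232
[0.59507685 0.16567369 0.24364038] [ 4.63757512 -1.12294683 -1.53592848] 0.02319479829092095
```

```bash
python3 -m jog '{"linear":[[0,0,0.05],[0,0,0.12],[0,0,0.2],[0,0,0.28],[0,0,0.36],[0,0,0.44],[0,0,0.5],[0,0,0.56]],"turn":[[0,0,0],[0,0,0],[0,0,0],[0,0,0],[0,0,0],[0,0,0],[0,0,0],[0,0,0]]}'
python3 -m jog '{"linear":[[0,0,0.02],[0,0,0.04],[0,0,0.06],[0,0,0.08],[0,0,0.1],[0,0,0.12],[0,0,0.13],[0,0,0.13]],"turn":[[0,0,0],[0,0,0],[0,0,0],[0,0,0],[0,0,0],[0,0,0],[0,0,0],[0,0,0]]}'
```

```text
time_s: 38.85
eef_pos: [0.5951, 0.1657, 0.1985]
eef_rot: [0.996, -0.088, 0.002, -0.0]
force: [6.1, -2.0, 3.5]
finger_gap: 0.0233
time_s: 39.65
eef_pos: [0.5951, 0.1657, 0.188]
eef_rot: [0.996, -0.088, 0.002, -0.0]
force: [5.1, -1.7, 2.7]
finger_gap: 0.0231
```

Friction level only (about 3 N); continue down gently until the collar seats.

```bash
python3 -m jog '{"linear":[[0,0,0.01],[0,0,0.02],[0,0,0.03],[0,0,0.04],[0,0,0.05],[0,0,0.05],[0,0,0.05],[0,0,0.05]],"turn":[[0,0,0],[0,0,0],[0,0,0],[0,0,0],[0,0,0],[0,0,0],[0,0,0],[0,0,0]]}'
python3 -m jog '{"linear":[[0,0,0.01],[0,0,0.02],[0,0,0.03],[0,0,0.03],[0,0,0.03],[0,0,0.03],[0,0,0.03],[0,0,0.03]],"turn":[[0,0,0],[0,0,0],[0,0,0],[0,0,0],[0,0,0],[0,0,0],[0,0,0],[0,0,0]]}'
python3 - <<'E'
from workcell import r
import cv2
im=r.get_image('side'); a=im[170:310,250:400,::-1]; cv2.imwrite('pics/s15c.png',cv2.resize(a,(600,560),interpolation=cv2.INTER_CUBIC))
print(r.observe()['force'])
E
```

```text
time_s: 40.45
eef_pos: [0.5951, 0.1657, 0.1852]
eef_rot: [0.996, -0.088, 0.002, -0.0]
force: [3.9, -0.7, 7.4]
finger_gap: 0.0233
time_s: 41.25
eef_pos: [0.5952, 0.1657, 0.185]
eef_rot: [0.996, -0.088, 0.003, -0.0]
force: [0.9, -2.5, 16.9]
finger_gap: 0.0233
[-0.02262063 -2.87451284 17.78678244]
```

View pics/s15c.png

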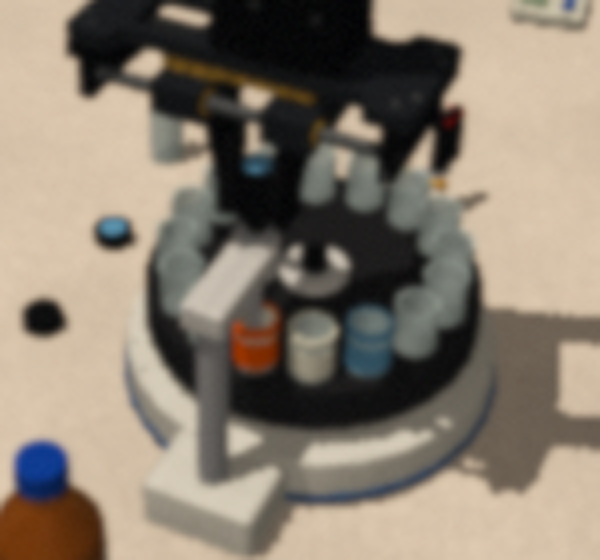

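```bash
python3 -m jog '{"linear":[[0,0,-0.01],[0,0,-0.02],[0,0,-0.03],[0,0,-0.03],[0,0,-0.03],[0,0,-0.03],[0,0,-0.03],[0,0,-0.03]],"turn":[[0,0,0],[0,0,0],[0,0,0],[0,0,0],[0,0,0],[0,0,0],[0,0,0],[0,0,0]]}'
python3 -m jog '{"linear":[[0,0,0],[0,0,0],[0,0,0],[0,0,0],[0,0,0],[0,0,0],[0,0,0],[0,0,0]],"turn":[[0,0,0],[0,0,0],[0,0,0],[0,0,0],[0,0,0],[0,0,0],[0,0,0],[0,0,0]]}' 75 25
python3 -m jog '{"linear":[[0,0,-0.12],[0,0,-0.25],[0,0,-0.4],[0,0,-0.5],[0,0,-0.62],[0,0,-0.75],[0,0,-0.87],[0,0,-1]],"turn":[[0,0,0],[0,0,0],[0,0,0],[0,0,0],[0,0,0],[0,0,0],[0,0,0],[0,0,0]]}'
python3 -m jog '{"linear":[[0,0.12,-0.1],[0,0.25,-0.2],[0,0.37,-0.3],[0,0.5,-0.3],[0,0.62,-0.3],[0,0.75,-0.3],[0,0.87,-0.3],[0,1,-0.3]],"turn":[[0,0,0],[0,0,0],[0,0,0],[0,0,0],[0,0,0],[0,0,0],[0,0,0],[0,0,0]]}'
python3 - <<'E'
from workcell import r
from h import *
for n in('side','wrist'):
    im=r.get_image(n); cv2.imwrite(f'pics/{n}16.png',im[:,:,::-1])
a=cv2.imread('pics/side16.png')[170:310,250:400]; cv2.imwrite('pics/s16c.png',cv2.resize(a,(600,560),interpolation=cv2.INTER_CUBIC))
m=r.camera_model('side')
for z in(.170,.176,.184,.218): print(z,(proj(m,[.594,.1675,z])-[250,170])*4)
E
```

```text
time_s: 42.1
eef_pos: [0.5951, 0.1657, 0.1852]
eef_rot: [0.996, -0.088, 0.002, -0.0]
force: [3.5, -1.9, 6.6]
finger_gap: 0.0233
time_s: 42.9
eef_pos: [0.5934, 0.1659, 0.1841]
eef_rot: [0.996, -0.088, -0.0, 0.0]
force: [0.6, -0.2, 0.7]
finger_gap: 0.0735
time_s: 43.7
eef_pos: [0.5934, 0.1659, 0.265]
eef_rot: [0.996, -0.088, -0.0, -0.0]
force: [-0.2, 0.6, 0.7]
finger_gap: 0.0751
time_s: 44.5
eef_pos: [0.5791, 0.0863, 0.2877]
eef_rot: [0.996, -0.088, -0.0, -0.0]
force: [0.3, -0.4, 0.4]
finger_gap: 0.0749
0.17 [[258.7439482  235.68316815]]
0.176 [[258.90085011 227.04224146]]
0.184 [[259.11203527 215.41252063]]
0.218 [[260.03566895 164.55853109]]
```

View pics/s16c.png

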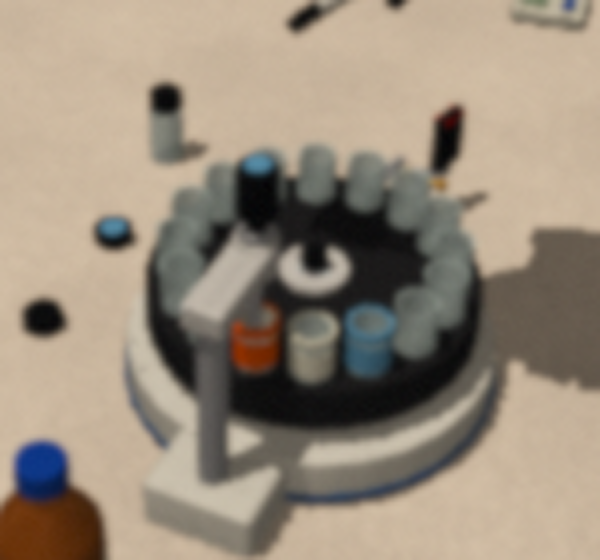

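View pics/wrist16.png

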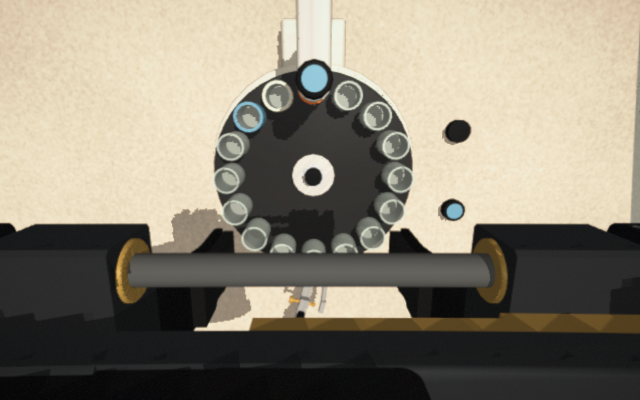

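Knob top sits at (258,163) against a predicted (260,164.6) for fully down. The orange vial is under the probe, with only its edge showing beneath the knob at (313,98) in the wrist view. The robot is clear, so I'm handing in.

```bash
python3 -c "
from workcell import r;print(r.observe()['force']);print(r.sign_off())"
```

```text
[-0.03299771 -0.35495107 -0.50912669]
the job is handed in; nothing more can be done
None
```

I lifted the probe about 57 mm by its knob and clicked the carousel round two notches with two full lever strokes. Then I lowered the probe into the orange vial, let go and backed the robot clear. The job was handed in at about 44.6 s of the 72 s allowed, and no verdict was reported.

**Lever:** I stopped each stroke at the buffer. The highest wrist reading while pressing was about 10.4 N, on the first stroke, against the 15 N limit. I only read the force at the end of each move, so a brief peak in between would not show.

**Carousel:** Before lowering, the vial angles in the top view matched the starting rest position within about 0.3 degrees. The orange rim was where it should be under the guide bush, to about 1 mm.

**Probe:** It met a hard stop with the gripper about 2.4 mm below where I first gripped it, which fits a probe that started slightly short of fully down. I pressed the knob down with up to about 18 N at that stop. After release, the knob top in the side view agreed with the fully-down position within about 1 mm.

**Finish:** The wrist force was near zero at hand-in. The bystanders visible in the last pictures had not visibly moved; I did not measure them.

**Disagreement:** The carousel centre came out about 4 to 5 mm apart between the top and wrist cameras. I worked from the average and corrected by the knob picture and the feel of the grip.

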